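Put the solvent bottles back in file in the bench rack

ROBOT

A 6-joint arm with a two-finger parallel gripper is mounted at the origin on the work surface. World frame = base frame: x ahead of the robot, y to its left, z up, the work surface at z = 0. Lengths are in m, angles in rad, forces in N, time in s.
With the tool pointing down it reaches from about 0.275 to 0.875 m from the base axis. Payload 12.5 kg.
Tool frame: the origin (TCP) lies at the centre of the arm's flange, where the gripper is bolted on; the fingertips stand 173 mm ahead of it and the grasp point (between the pads) lies 155 mm ahead of it; y points along the fingers, z is the direction in which the jaws open and shut, and the axes are right-handed (so a half turn about y gives the same grasp; the last joint's range is limited). The gripper opens to 85 mm and grips with 20 to 120 N. Pads are 22 mm wide; open, the fingers measure 114 mm over their backs; the gripper's body (76 mm by 85 mm) begins 54 mm behind the grasp point. The pads swing forward as they close: fully open they stand 13 mm farther back than shut.
Start: joints at [-0.085, 0.351, 1.652, -0, 1.139, -0.085], TCP at [0.55, 0, 0.405] pointing down, gripper open.
Joint ranges: [-2.75, 2.75], [-0.79, 2.1], [0.01, 2.65], [-1.57, 4.71], [0.07, 3.14], [-2.87, 2.87]. Speed limits (rad/s): [2.22, 2.22, 2.79, 3.14, 3.14, 3.14].

INTERFACE

Orientations are given as a 3x3 rotation matrix whose columns are the frame's x, y, z axes.
In Python, from station import status, vision, ctrl gives the robot as it stands.
- The arm moves only by the tool drive_tool, never from a script. Its argument "steps" is a list of rows, each a list of 3 entries, a list of its own where there are three numbers: the shift along the world's x, y, z each as a share of 25 mm, from -1 to 1, then the turn about the world's z as a share of 0.1 rad, from -1 to 1, then the finger opening in mm, from 0 to 85.4. In form: [[[tx, ty, tz], roll, hand], ...]. A call has exactly 10 rows; each row shifts and turns the pose as measured when the row begins; what a row does not reach is not made up. A row lasts 1/12 s, in which the tool goes at most 41.7 mm and 7.16 degrees, less where a joint would pass 70% of its speed; a pose out of reach is approached as far as the arm can. A call with a number of a shift or a turn outside -1 to 1 is refused whole. A call with a gripper value outside its range is refused whole. The fingers move at their own pace and stop on an object; "grip_force" is the grip in N (left out, the last holds). Time passes only in rows, so rows that do not move let the fingers close, or fill a call up. It gives the time, the measured TCP pose, the force and the opening at its end, in the units of the state.
- status.get_state(): the state, without advancing time (a new reading comes with each control period).
- vision.get_image(name): name is "scene" or "side" or "wrist"; returns (picture, depth): 480x640x3 uint8, red, green, blue; 480x640 float32, m along the optical axis (not along the pixel's ray), 0 where there is no reading.
- vision.camera_params(name): a dict with "fx", "fy", "cx", "cy" (pixels), "R" (3x3) and "t" (3): a world point X has camera coordinates R X + t. Camera axes: x right, y down, z forward; pixel columns grow to the right and rows downward; lengths in m; the calibration is good to about 2 mm. A picture is of the moment at which its call begins: read the wrist's pose just before it. camera_params takes no time and is no camera call; for the wrist camera it gives the pose at the moment of the call.
- ctrl.hand_in(): hands the job in, once; it reports no verdict.
The state is a dict: "time_s": time; "q": joint angles; "dq": joint speeds; "joint_efforts": joint torques, N m; "position": TCP position; "orientation": TCP orientation; "ft_force": force on the tool from outside, world axes, zero at the start; "ft_torque": the same for the moment, N m; "gripper_width": finger opening in m.
Only numpy, scipy, OpenCV 4.12 (cv2) and the standard library are available. Lean on these libraries where they do the work, as an engineer would, in place of code of your own. Each camera call takes 0.05 s, during which the arm holds its last target.

TASK

Three small solvent bottles belong in the single-file rail rack on this repair bench: one is already in it, one stands on the bench and one has fallen over. Stand the fallen one up and push both loose bottles in through the rack's flared mouth, so that all three stand upright in one file between the rails, pushed fully home against the end stop. Leave the tub of screws, the solder reel and the processor cooler where they are.

Things in the scene. Friction and masses are not known exactly. Their poses are not given: they have to be found in the camera images.
- bottle_racked_mid (a point): Round amber solvent bottle, white label, black screw cap, about 120 g: body 48 mm diameter and straight to 57 mm above its foot, then a shoulder, cap 26 mm diameter from 68 to 84 mm (total height). Point: on its axis half-way up, 42 mm above the foot; z axis: foot to cap. The three are alike; this is the one already upright between the rack's rails.
- bottle_standing_mid (a point): Round amber solvent bottle, white label, black screw cap, about 120 g: body 48 mm diameter and straight to 57 mm above its foot, then a shoulder, cap 26 mm diameter from 68 to 84 mm (total height). Point: on its axis half-way up, 42 mm above the foot; z axis: foot to cap. The three are alike; this is the one standing free on the bench.
- bottle_fallen_mid (a point): Round amber solvent bottle, white label, black screw cap, about 120 g: body 48 mm diameter and straight to 57 mm above its foot, then a shoulder, cap 26 mm diameter from 68 to 84 mm (total height). Point: on its axis half-way up, 42 mm above the foot; z axis: foot to cap. The three are alike; this is the one lying on its side, axis level, 24 mm up.
- rack: Single-file bottle rack of steel rods, fixed to the bench, 78 mm high, 117 mm wide; no floor: bottles slide on the bench. Origin: on the bench, mid-lane at the mouth, where the parallel rails begin; x: along the lane into the rack; z up. Lane 53 mm clear between 7 mm side rods at heights 18 and 46 mm, from x = 0 to the stop at x = 152 mm; outside the mouth they flare to 93 mm clear at x = -34 mm.
- rack_cover (a point): Mouth end of the rack's two 6 mm hold-down rods, mid-lane, 32 mm inside the mouth and 70 mm up. They run from here to the stop, 36 mm apart clear, undersides 67 mm above the bench: caps pass between them and bodies below, so bottles enter only by the mouth.
- rack_stop (a point): Middle of the steel end stop's face, on the bench, mid-lane, 152 mm inside the mouth; axes as the rack's. Three bottles touching one another and the stop take up x = 8 to 152 mm of the rack.
- screw_tub: Low round open white tub of screws, 64 mm diameter, 30 mm high; origin at the centre of its underside. To be left alone.
- solder_reel: Grey reel of solder lying flat, 56 mm diameter, 40 mm high; origin at the centre of its underside. To be left alone.
- heatsink: Finned aluminium processor cooler with a black fan on top, 70 x 70 mm, 50 mm high; origin at the centre of its underside. To be left alone.

How it is judged:
At the end, for the whole second after the job is handed in: All three bottles stand upright (within 7 degrees) on the bench between the rails, in one file and at rest, the file pushed home: the bottle nearest the mouth has its centre at least 25 mm inside the mouth, where 32 mm is fully home against the stop (x of bottle_racked_mid in the frame of rack between 0.025 and 0.135 m and y of bottle_racked_mid in the frame of rack between -0.008 and 0.008 m and angle between each of bottle_racked_mid, bottle_standing_mid, bottle_fallen_mid's own z axis and vertical below 0.12 rad and z of bottle_racked_mid in the frame of rack between 0.036 and 0.048 m and linear speed of each of bottle_racked, bottle_standing, bottle_fallen below 0.01 m/s and x of bottle_standing_mid in the frame of rack between 0.025 and 0.135 m and y of bottle_standing_mid in the frame of rack between -0.008 and 0.008 m and z of bottle_standing_mid in the frame of rack between 0.036 and 0.048 m and x of bottle_fallen_mid in the frame of rack between 0.025 and 0.135 m and y of bottle_fallen_mid in the frame of rack between -0.008 and 0.008 m and z of bottle_fallen_mid in the frame of rack between 0.036 and 0.048 m); the robot touches nothing.
It fails at once if the tub of screws is shifted by more than 30 mm (distance of screw_tub from where it was at the start of the episode above 0.03 m).
It fails at once if the solder reel is shifted by more than 30 mm (distance of solder_reel from where it was at the start of the episode above 0.03 m).
It fails at once if the processor cooler is shifted by more than 30 mm (distance of heatsink from where it was at the start of the episode above 0.03 m).
It also fails if it takes over 67 s, if anything falls off the work surface, if the arm or the gripper's body presses on something with over 40 N, if the wrist force passes 120 N, or if a joint passes its speed limit or range.

## Working session

There is one attempt and no reset: what is moved stays moved. The work goes in short steps, Python scripts to look and compute and a tool call to move; the robot and the scene stay as the last step left them, time stands still between calls to the robot, and variables do not carry over. Pictures are saved under pics/ and viewed, and the job is handed in when it is done.

Besides the shell and the picture viewer there is one more tool, called after "Emit:" in YAML: its name, and indented under it one key for each argument. drive_tool: Moves the arm, as the interface text tells. Its arguments: {"type":"object","properties":{"steps":{"type":"array"},"grip_force":{"type":"number"}},"required":["steps"]}

```bash
ls; mkdir -p pics
python3 - <<'E'
from station import status, vision, ctrl
import cv2,numpy as np
s=status.get_state(); print(s)
for n in("scene","side","wrist"):
    p=vision.camera_params(n); im,d=vision.get_image(n)
    cv2.imwrite(f"pics/{n}0.png",im[:,:,::-1]); np.savez(f"pics/{n}0.npz",im=im,d=d,**p)
    print(n,p)
E
```

```text
pics
{'time_s': 0.0, 'q': array([-8.45924412e-02,  3.51234329e-01,  1.65241239e+00,  1.56246472e-05,
        1.13914155e+00, -8.46251839e-02]), 'dq': array([ 1.46072882e-04, -1.07071674e-03, -2.05625459e-04, -1.64976240e-04,
       -2.08858211e-04,  7.23677430e-05]), 'joint_efforts': array([ 1.33101348e-03, -5.06107914e+01, -2.91406649e+01,  6.01447425e-06,
        4.57781483e-03,  4.96419239e-05]), 'position': array([5.49870731e-01, 4.19972358e-05, 4.04163802e-01]), 'orientation': array([[ 2.61287673e-05, -1.19013604e-03,  9.99999291e-01],
       [-9.99999993e-01,  1.15159745e-04,  2.62658415e-05],
       [-1.15190923e-04, -9.99999285e-01, -1.19013302e-03]]), 'ft_force': array([ 0.87425561, -0.54467033, -0.32885041]), 'ft_torque': array([-0.01758458, -0.01831967,  0.01007653]), 'gripper_width': 0.08519607378166014}
scene {'fx': 445.41653333841657, 'fy': 445.41653333841657, 'cx': 316.61400946205254, 'cy': 239.58240394757016, 'R': array([[ 0.05125308,  0.99865468,  0.00787033],
       [ 0.56030019, -0.02223046, -0.82799125],
       [-0.82670238,  0.04684685, -0.56068578]]), 't': array([-0.03062114, -0.24199749,  1.42312958])}
side {'fx': 517.0325438246086, 'fy': 517.0325438246086, 'cx': 326.6744550292115, 'cy': 241.466483317512, 'R': array([[ 0.79725575, -0.6031938 ,  0.02324901],
       [-0.34117101, -0.4820381 , -0.80699542],
       [ 0.49798154,  0.63544985, -0.59009988]]), 't': array([-0.44183211,  0.2623776 ,  0.9764201 ])}
wrist {'fx': 380.31585780508254, 'fy': 380.31585780508254, 'cx': 320.1436751459258, 'cy': 239.84552070025595, 'R': array([[ 9.99999361e-01,  5.48166267e-04, -9.89160371e-04],
       [ 7.99610653e-04, -9.61251182e-01,  2.75672862e-01],
       [-7.99717012e-04, -2.75673476e-01, -9.61251005e-01]]), 't': array([-0.54990726, -0.03706265,  0.37987791])}
```

View pics/scene0.png

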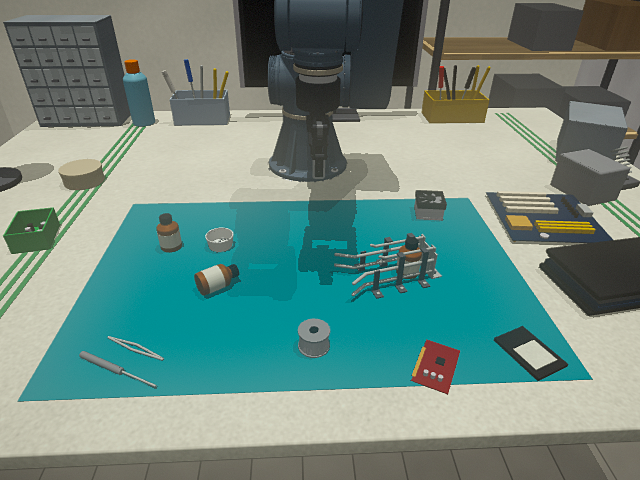

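View pics/side0.png

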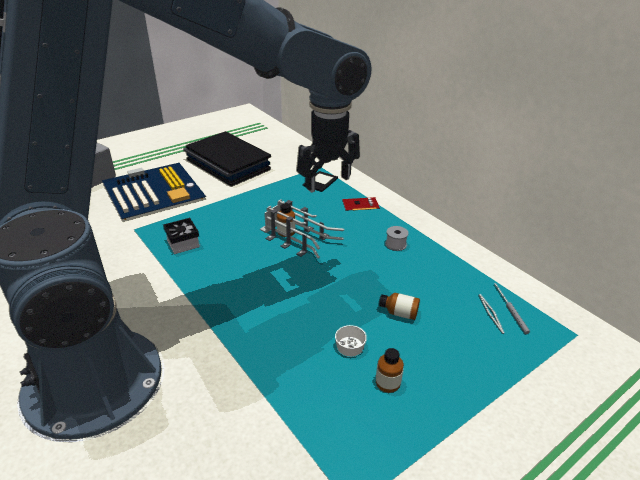

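View pics/wrist0.png

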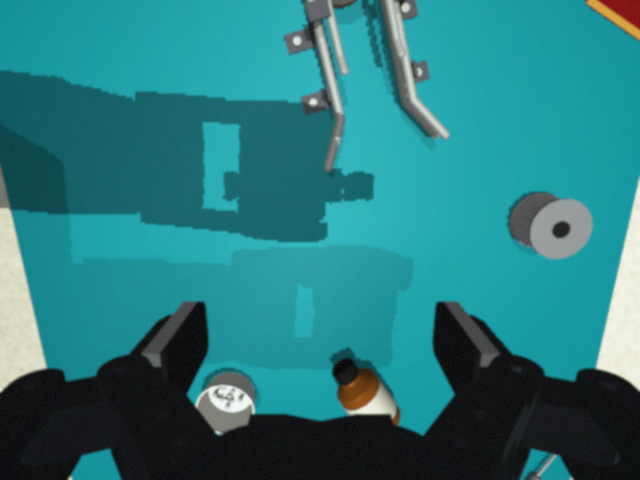

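The scene view shows the fallen bottle near (217,279) with its cap to the right, the standing bottle near (168,233), and the rack near (395,262) with its mouth to the left. The tub is at (219,240), the reel at (314,337) and the cooler at (430,205). Next I measure these with the depth images.

```bash
cat > h.py <<'E'
import numpy as np,cv2
def load(f):
    z=np.load(f); return z
def cloud(z):
    d=z['d'];v,u=np.mgrid[:480,:640]
    c=np.stack([(u-z['cx'])/z['fx']*d,(v-z['cy'])/z['fy']*d,d],-1)
    return (c-z['t'])@z['R']
def proj(z,X):
    c=z['R']@np.asarray(X,float)+z['t'];return c[0]/c[2]*z['fx']+z['cx'],c[1]/c[2]*z['fy']+z['cy']
def snap(n,tag):
    from station import status,vision
    p=vision.camera_params(n);im,d=vision.get_image(n)
    cv2.imwrite(f"pics/{tag}.png",im[:,:,::-1]);np.savez(f"pics/{tag}.npz",im=im,d=d,**p)
    return np.load(f"pics/{tag}.npz")
E
python3 - <<'E'
from h import *
for n in("scene","side"):
    z=load(f"pics/{n}0.npz");P=cloud(z);ok=(z['d']>0)
    m=ok&(P[...,0]>.25)&(P[...,0]<.9)&(abs(P[...,1])<.45)&(P[...,2]>.008)&(P[...,2]<.12)
    k,l,st,_=cv2.connectedComponentsWithStats(m.astype(np.uint8))
    print(n,"table z",np.median(P[ok&(abs(P[...,2])<.02)&(P[...,0]>.3)&(P[...,0]<.9)&(abs(P[...,1])<.4)][:,2]))
    for i in range(1,k):
        if st[i,4]>60:
            q=P[l==i];print(st[i],q.min(0).round(3),q.max(0).round(3),q.mean(0).round(3))
# enlarge crops
z=load("pics/scene0.npz")
cv2.imwrite("pics/c1.png",cv2.resize(z['im'][200:310,140:260,::-1],None,fx=5,fy=5,interpolation=3))
cv2.imwrite("pics/c2.png",cv2.resize(z['im'][225:305,325:450,::-1],None,fx=6,fy=6,interpolation=3))
z=load("pics/side0.npz")
cv2.imwrite("pics/c3.png",cv2.resize(z['im'][190:265,250:355,::-1],None,fx=7,fy=7,interpolation=3))
E
```

```text
scene table z 0.0005199512671750703
[415 190  32  29 781] [0.28  0.266 0.008] [0.364 0.345 0.054] [0.332 0.303 0.037]
[156 213  26  37 676] [ 0.432 -0.355  0.008] [ 0.474 -0.307  0.086] [ 0.461 -0.327  0.048]
[205 228  28  22 442] [ 0.414 -0.249  0.008] [ 0.48  -0.187  0.033] [ 0.445 -0.219  0.02 ]
[ 334  233  103   63 2529] [0.521 0.039 0.008] [0.656 0.247 0.086] [0.583 0.166 0.046]
[194 264  45  31 901] [ 0.569 -0.248  0.008] [ 0.636 -0.162  0.05 ] [ 0.61  -0.204  0.034]
[298 318  32  36 926] [ 0.739 -0.041  0.008] [0.795 0.013 0.044] [ 0.774 -0.015  0.034]
[525 341  18  34 138] [0.781 0.344 0.008] [0.852 0.384 0.01 ] [0.814 0.361 0.009]
[ 79 351  44  22 279] [ 0.769 -0.414  0.008] [ 0.817 -0.331  0.014] [ 0.795 -0.371  0.011]
side table z 0.001246048746186738
[315 171  19  19 150] [0.764 0.313 0.008] [0.852 0.406 0.014] [0.81  0.356 0.009]
[ 264  199   80   60 1577] [0.518 0.037 0.008] [0.656 0.245 0.088] [0.568 0.16  0.047]
[163 218  36  34 837] [0.281 0.263 0.008] [0.359 0.346 0.055] [0.319 0.297 0.038]
[386 226  22  23 401] [ 0.739 -0.044  0.008] [0.795 0.013 0.044] [ 0.76  -0.022  0.033]
[378 293  42  27 764] [ 0.562 -0.252  0.009] [ 0.635 -0.167  0.052] [ 0.588 -0.215  0.036]
[505 300  25  33 165] [ 0.767 -0.415  0.008] [ 0.817 -0.323  0.016] [ 0.792 -0.373  0.011]
[335 325  31  30 548] [ 0.414 -0.252  0.008] [ 0.479 -0.186  0.034] [ 0.449 -0.216  0.02 ]
[376 348  28  43 912] [ 0.422 -0.358  0.008] [ 0.47  -0.311  0.087] [ 0.438 -0.342  0.052]
```

View pics/c1.png

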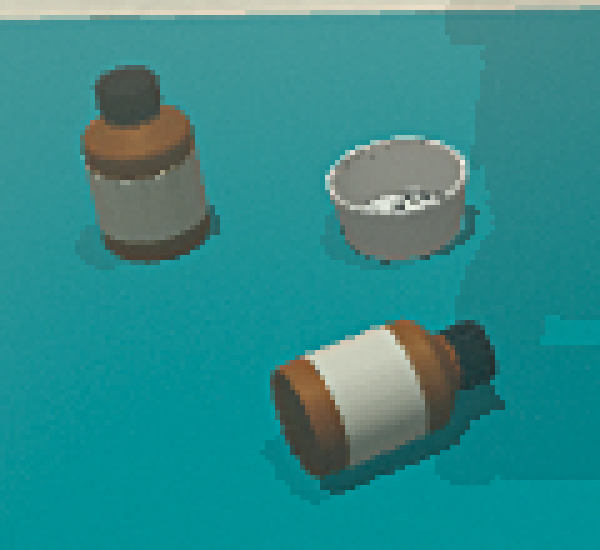

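View pics/c2.png

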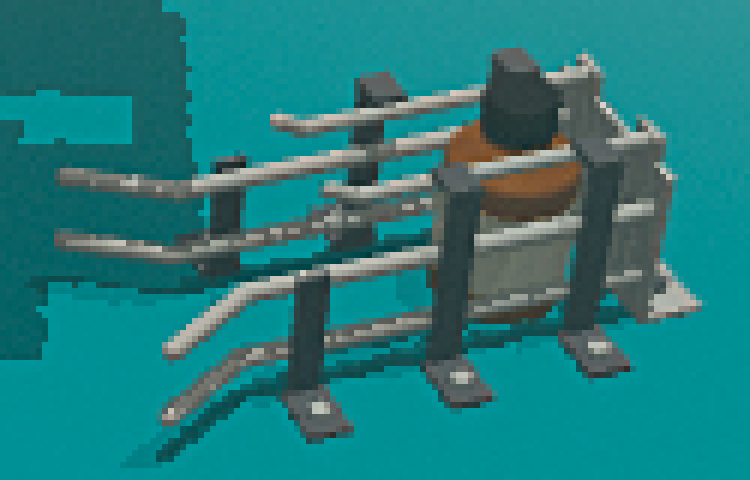

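View pics/c3.png

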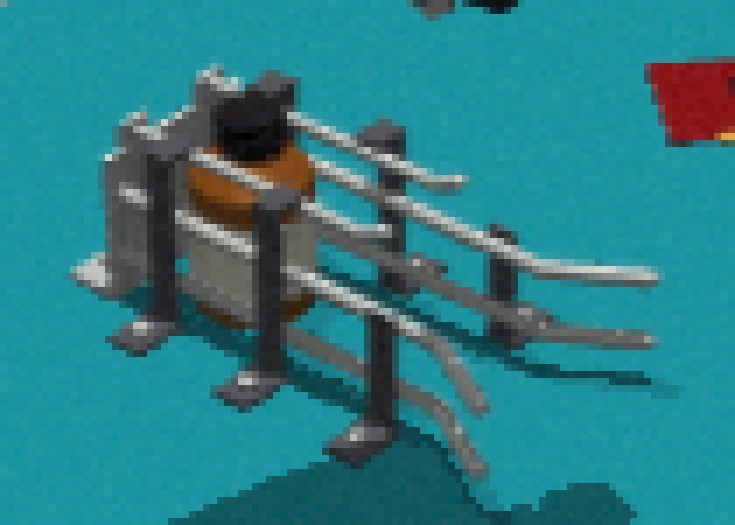

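```bash
cat >> h.py <<'E'
from scipy.optimize import least_squares
def rho(s):
    return np.interp(s,[0,.057,.068,.0681,.084],[.024,.024,.014,.013,.013])
def fit_up(pts,x0):
    f=lambda p:np.hypot(pts[:,0]-p[0],pts[:,1]-p[1])-rho(pts[:,2])
    return least_squares(f,x0,loss='soft_l1',f_scale=.002)
def fit_lying(pts,x0):
    def f(p):
        a=np.array([np.cos(p[2]),np.sin(p[2])]);d=pts[:,:2]-p[:2]
        s=d@a+.042; lat=d@np.array([-a[1],a[0]]);r=np.hypot(lat,pts[:,2]-.024)
        over=np.maximum(-s,0)+np.maximum(s-.084,0)
        e1=np.abs(r-rho(np.clip(s,0,.084)));e2=np.where(r<.024,np.abs(s),9);e3=np.where(r<.014,np.abs(s-.084),9)
        return np.minimum(np.minimum(e1+over,e2),e3)
    return least_squares(f,x0,loss='soft_l1',f_scale=.002)
E
python3 - <<'E'
from h import *
Z=[load(f"pics/{n}0.npz") for n in("scene","side")]
pl=[]
for z in Z:
    P=cloud(z);pl.append(P[(z['d']>0)&(P[...,0]>.25)&(P[...,0]<.9)&(P[...,2]>.008)&(P[...,2]<.12)])
def box(P,c,r): return P[np.hypot(P[:,0]-c[0],P[:,1]-c[1])<r]
for P in pl+[np.vstack(pl)]:
    q=box(P,(.447,-.334),.045);r=fit_up(q[q[:,2]<.08],[.447,-.334]);print("stand",r.x,np.sqrt(2*r.cost/len(q)))
    q=box(P,(.6,-.207),.07)
    for a in(1.9,):
        r=fit_lying(q,[.6,-.207,a]);print("fallen",r.x,np.sqrt(2*r.cost/len(q)))
    q=box(P,(.445,-.219),.05);print('tub',(q.min(0)+q.max(0))/2)
    q=box(P,(.767,-.015),.05);print('reel',(q.min(0)+q.max(0))/2)
obs=[(0,(0,.03,.046),(355.8,256.7)),(0,(0,-.03,.046),(366.7,273.3)),(0,(-.034,.05,.046),(335,254.5)),(0,(-.034,-.05,.046),(353.3,283.3)),(0,(.032,.021,.07),(370.8,245)),(0,(.032,-.021,.07),(380,256.7)),
(1,(0,.03,.046),(312.1,239.3)),(1,(-.034,.05,.046),(318.6,247.9)),(1,(0,-.03,.046),(327.1,228.6)),(1,(-.034,-.05,.046),(343.6,230)),(1,(.032,-.021,.07),(315.7,215.7)),(1,(.032,.021,.07),(305,223.1))]
def f(p,o=obs):
    c,s=np.cos(p[2]),np.sin(p[2]);R=[]
    for k,X,uv in o:
        w=[p[0]+c*X[0]-s*X[1],p[1]+s*X[0]+c*X[1],X[2]];R+=list(np.subtract(proj(Z[k],w),uv))
    return np.array(R)
for o in(obs,obs[:6],obs[6:]):
    r=least_squares(lambda p:f(p,o),[.58,.08,1.4]);print("rack",r.x);print(r.fun.reshape(-1,2).round(1).tolist())
E
```

```text
stand [ 0.44624415 -0.33212173] 0.0014052873255979087
fallen [ 0.59402469 -0.20274731  2.16718911] 0.0011250555055351177
tub [ 0.44708803 -0.218168    0.02063091]
reel [ 0.76720172 -0.01423608  0.02591791]
stand [ 0.44801309 -0.33246929] 0.0012244472835814253
fallen [ 0.59581711 -0.2037858   2.15158178] 0.0015492166642784356
tub [ 0.44676623 -0.21909263  0.02099053]
reel [ 0.76741767 -0.01568883  0.02633094]
stand [ 0.44719434 -0.33229486] 0.0013915427084301188
fallen [ 0.59487658 -0.2031581   2.15615256] 0.0013827551296988155
tub [ 0.44708803 -0.21909263  0.02098639]
reel [ 0.76732402 -0.01568883  0.0263004 ]
rack [0.59669855 0.08795172 1.84007506]
[[-1.6, 0.2], [-0.9, 0.7], [0.7, -0.0], [0.4, 0.2], [0.1, 2.2], [-0.4, 2.1], [-0.1, -0.7], [-0.8, -0.3], [-0.4, -0.6], [-1.5, -0.6], [-0.9, 1.6], [-0.7, 1.4]]
rack [0.59382749 0.08889505 1.85390011]
[[-1.5, -0.6], [-0.5, -0.3], [0.8, -0.6], [1.2, -0.7], [0.1, 1.3], [-0.2, 1.0]]
rack [0.59841412 0.0872384  1.81604203]
[[0.4, -0.9], [-0.7, -0.4], [0.6, -0.6], [-0.6, -0.4], [0.2, 1.4], [0.1, 1.1]]
```

Emit:
drive_tool:
  steps:
    - [[-0.4, -1, 0], 0.27, 50]
    - [[-0.4, -1, 0], 0.27, 50]
    - [[-0.4, -1, 0], 0.27, 50]
    - [[-0.4, -1, 0], 0.27, 50]
    - [[-0.4, -1, 0], 0.27, 50]
    - [[-0.4, -1, 0], 0.27, 50]
    - [[-0.4, -1, 0], 0.27, 50]
    - [[-0.4, -1, 0], 0.27, 50]
    - [[-0.4, -1, 0], 0.27, 50]
    - [[-0.4, -1, 0], 0.27, 50]
  grip_force: 30

```text
time_s: 0.98
position: [0.4449, -0.2559, 0.4023]
orientation: [[0.285, -0.004, 0.958], [-0.958, 0.002, 0.285], [-0.003, -1.0, -0.004]]
ft_force: [-0.0, -0.6, -0.4]
gripper_width: 0.0502
```

Emit:
drive_tool:
  steps:
    - [[0, -0.61, -0.6], 0, 50]
    - [[0, -0.61, -0.6], 0, 50]
    - [[0, -0.61, -0.6], 0, 50]
    - [[0, -0.61, -0.6], 0, 50]
    - [[0, -0.61, -0.6], 0, 50]
    - [[0, 0, -0.8], 0, 50]
    - [[0, 0, -0.8], 0, 50]
    - [[0, 0, -0.7], 0, 50]
    - [[0, 0, -0.5], 0, 50]
    - [[0, 0, 0], 0, 50]

```text
time_s: 1.82
position: [0.4408, -0.3412, 0.2501]
orientation: [[0.281, -0.004, 0.96], [-0.96, 0.001, 0.281], [-0.002, -1.0, -0.003]]
ft_force: [0.1, 0.9, 0.4]
gripper_width: 0.0502
```

Run:
```python
from h import *
z=snap("wrist","w1")
z=snap("side","s1")
cv2.imwrite("pics/s1c.png",cv2.resize(z['im'][230:430,300:500,::-1],None,fx=3,fy=3,interpolation=3))
```

```text
(no output)
```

View pics/w1.png

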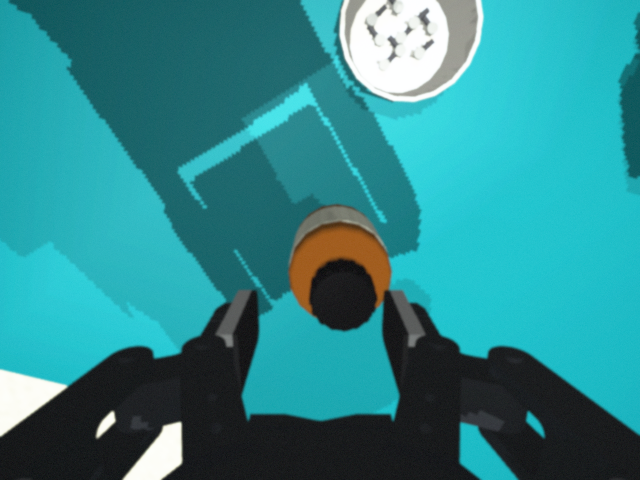

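View pics/s1c.png

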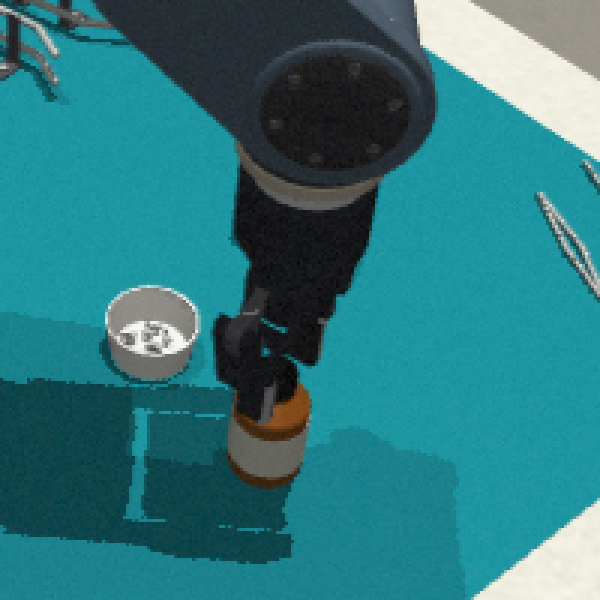

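The cap is at (343,295), between the fingers, and I am about 10 mm off centre. I'll correct that and close.

Emit:
drive_tool:
  steps:
    - [[0.25, 0.36, 0], 0, 50]
    - [[0, 0, -0.2], 0, 50]
    - [[0, 0, 0], 0, 50]
    - [[0, 0, 0], 0, 15]
    - [[0, 0, 0], 0, 15]
    - [[0, 0, 0], 0, 15]
    - [[0, 0, 0], 0, 15]
    - [[0, 0, 0], 0, 15]
    - [[0, 0, 0.3], 0, 15]
    - [[0, 0, 0.3], 0, 15]

```text
time_s: 2.75
position: [0.4489, -0.3315, 0.2658]
orientation: [[0.281, 0.001, 0.96], [-0.96, -0.004, 0.281], [0.004, -1.0, 0.0]]
ft_force: [0.2, -0.3, -0.8]
gripper_width: 0.0238
```

Emit:
drive_tool:
  steps:
    - [[0, 0, 1], 0, 15]
    - [[0, 0, 1], 0, 15]
    - [[0.2, 0.4, 1], 0, 15]
    - [[0.5, 1, 0.3], 0, 15]
    - [[0.5, 1, 0], 0, 15]
    - [[0.5, 1, 0], 0, 15]
    - [[0.5, 1, 0], 0, 15]
    - [[0.5, 1, 0], 0, 15]
    - [[0.5, 1, 0], 0, 15]
    - [[0.5, 1, 0], 0, 15]

```text
time_s: 3.58
position: [0.5414, -0.1427, 0.3626]
orientation: [[0.273, 0.009, 0.962], [-0.962, -0.008, 0.273], [0.011, -1.0, 0.006]]
ft_force: [0.7, -0.4, -2.3]
gripper_width: 0.0234
```

Emit:
drive_tool:
  steps:
    - [[0.5, 1, 0], 0, 15]
    - [[0.5, 1, 0], 0, 15]
    - [[0.5, 1, 0], 0, 15]
    - [[0.5, 1, 0], 0, 15]
    - [[0.5, 1, 0], 0, 15]
    - [[0.3, 0.5, -0.2], 0, 15]
    - [[0, 0, -0.5], 0, 15]
    - [[0, 0, -0.5], 0, 15]
    - [[0, 0, -0.4], 0, 15]
    - [[0, 0, 0], 0, 15]

```text
time_s: 4.42
position: [0.6136, 0.0051, 0.3253]
orientation: [[0.277, 0.014, 0.961], [-0.961, -0.009, 0.277], [0.012, -1.0, 0.011]]
ft_force: [-0.3, -0.2, -1.1]
gripper_width: 0.0244
```

Run:
```python
from h import *
z=snap("wrist","w2");z=snap("side","s2")
cv2.imwrite("pics/s2c.png",cv2.resize(z['im'][130:330,220:420,::-1],None,fx=3,fy=3,interpolation=3))
```

```text
(no output)
```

View pics/w2.png

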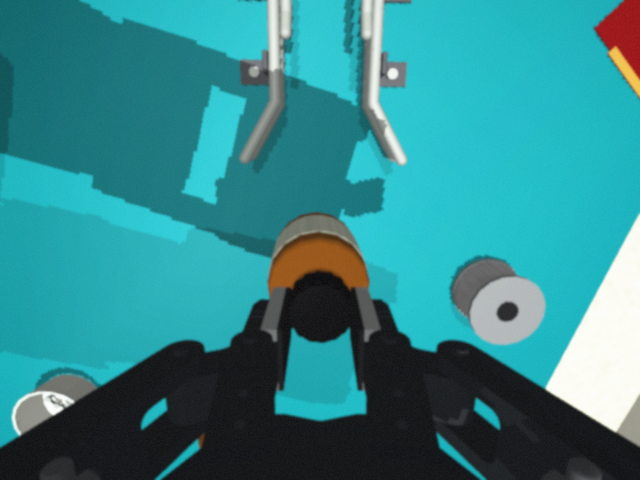

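View pics/s2c.png

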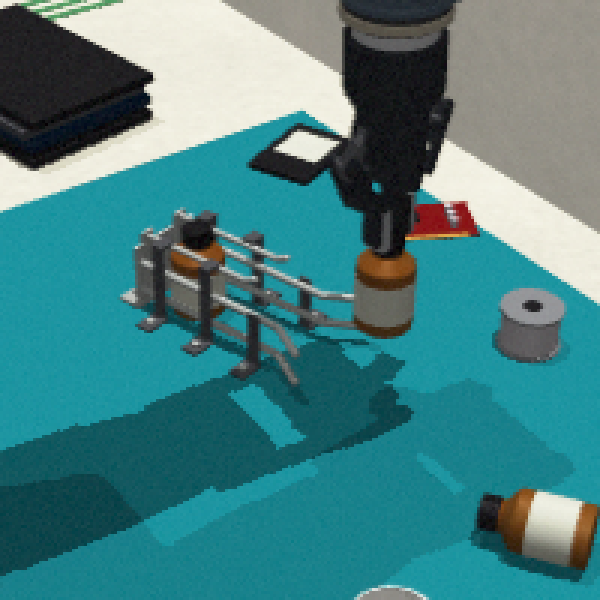

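The bottle hangs upright from its cap in front of the mouth. In the wrist view the rails bend at about (281,102) and (370,103), with flare tips at about (246,160) and (402,160).

Run:
```python
from h import *
z=load("pics/w2.npz")
cv2.imwrite("pics/w2c.png",cv2.resize(z['im'][0:180,220:420,::-1],None,fx=4,fy=3.3,interpolation=3))
obs=[((0,.03,.046),(278,103)),((0,-.03,.046),(370,104)),((-.034,.05,.046),(246,160)),((-.034,-.05,.046),(402,160))]
def f(p):
    c,s=np.cos(p[2]),np.sin(p[2]);R=[]
    for X,uv in obs:
        w=[p[0]+c*X[0]-s*X[1],p[1]+s*X[0]+c*X[1],X[2]];R+=list(np.subtract(proj(z,w),uv))
    return np.array(R)
r=least_squares(f,[.58,.08,1.84]);print(r.x,r.fun.reshape(-1,2).round(1).tolist())
```

```text
[0.59640033 0.08535946 1.84959606] [[-2.4, 0.6], [2.8, -0.1], [0.1, -0.3], [-0.5, -0.1]]
```

View pics/w2c.png

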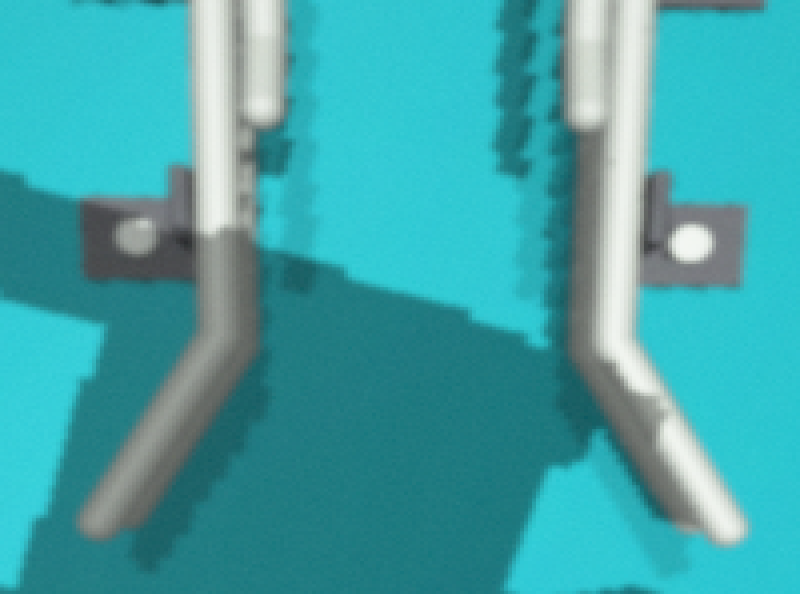

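Emit:
drive_tool:
  steps:
    - [[0.2, 0.06, -0.6], 0, 15]
    - [[0, 0, -0.7], 0, 15]
    - [[0, 0, -0.7], 0, 15]
    - [[0, 0, -0.6], 0, 15]
    - [[0, 0, -0.1], 0, 15]
    - [[0, 0, 0], 0, 15]
    - [[-0.12, 0.45, 0], 0, 15]
    - [[-0.12, 0.45, 0], 0, 15]
    - [[-0.12, 0.45, 0], 0, 15]
    - [[0, 0, 0], 0, 15]

```text
time_s: 5.35
position: [0.6101, 0.0378, 0.2652]
orientation: [[0.268, 0.026, 0.963], [-0.963, -0.01, 0.269], [0.017, -1.0, 0.023]]
ft_force: [0.7, 0.1, -2.5]
gripper_width: 0.0242
```

Emit:
drive_tool:
  steps:
    - [[0, 0, -0.45], 0, 15]
    - [[0, 0, 0], 0, 15]
    - [[-0.13, 0.45, 0], 0, 15]
    - [[-0.13, 0.45, 0], 0, 15]
    - [[-0.13, 0.45, 0], 0, 15]
    - [[-0.13, 0.45, 0], 0, 15]
    - [[-0.13, 0.45, 0], 0, 15]
    - [[0, 0, 0], 0, 15]
    - [[0, 0, 0], 0, 15]
    - [[0, 0, 0], 0, 15]

```text
time_s: 6.18
position: [0.5911, 0.1024, 0.2539]
orientation: [[0.272, 0.026, 0.962], [-0.962, -0.011, 0.272], [0.017, -1.0, 0.022]]
ft_force: [-1.1, -0.8, -1.6]
gripper_width: 0.024
```

Run:
```python
from h import *
z=snap("wrist","w3");z=snap("side","s3")
cv2.imwrite("pics/s3c.png",cv2.resize(z['im'][130:330,220:420,::-1],None,fx=3,fy=3,interpolation=3))
```

```text
(no output)
```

View pics/w3.png

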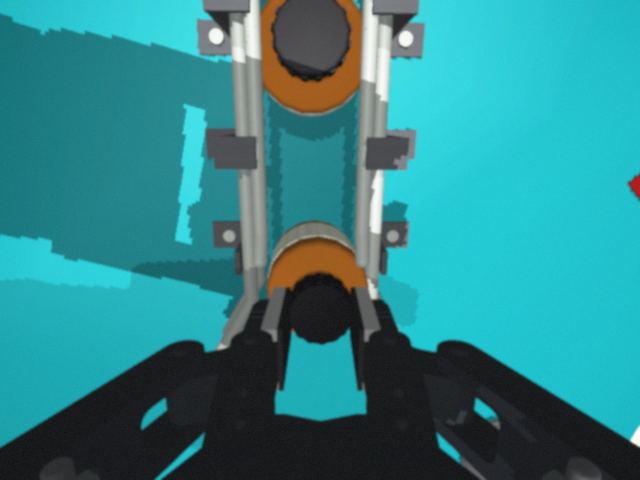

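View pics/s3c.png

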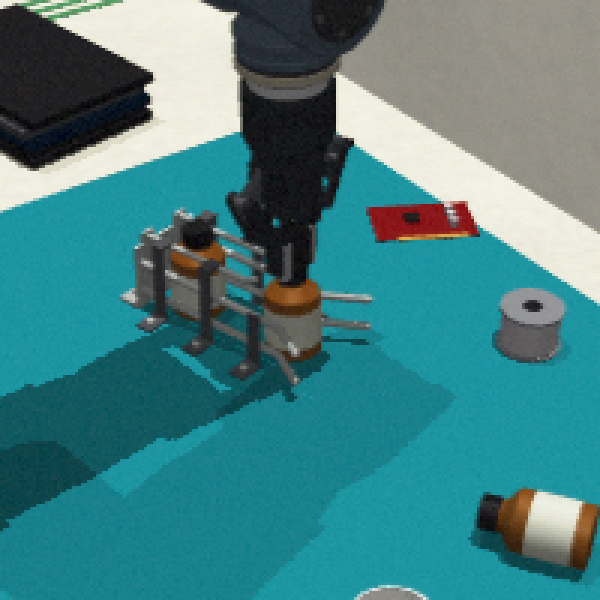

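Emit:
drive_tool:
  steps:
    - [[0, 0, -0.25], 0, 15]
    - [[0, 0, 0], 0, 15]
    - [[0, 0, 0], 0, 42]
    - [[0, 0, 0], 0, 42]
    - [[0, 0, 0], 0, 42]
    - [[0, 0, 0.5], 0, 42]
    - [[0, 0, 0.8], 0, 42]
    - [[0, 0, 0.5], 0, 42]
    - [[0.12, -0.5, 0], 0, 0]
    - [[0.27, -1, 0], 0, 0]

```text
time_s: 7.12
position: [0.6022, 0.064, 0.2988]
orientation: [[0.272, 0.031, 0.962], [-0.962, -0.01, 0.273], [0.018, -0.999, 0.028]]
ft_force: [0.5, -0.2, -0.5]
gripper_width: 0.0188
```

Run:
```python
from h import *
z=snap("wrist","w4")
```

```text
(no output)
```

View pics/w4.png

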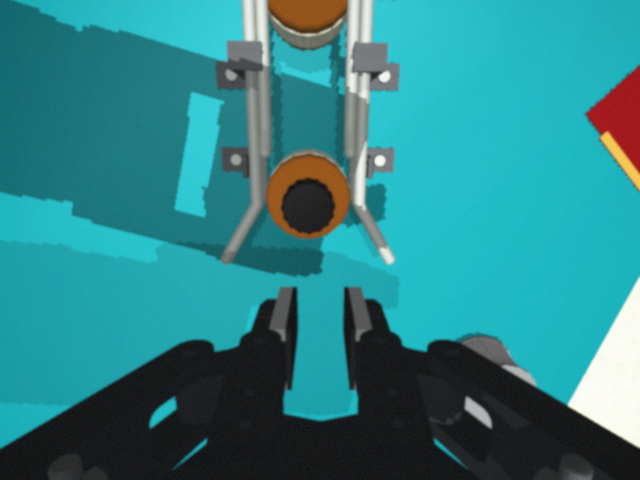

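Emit:
drive_tool:
  steps:
    - [[0.2, -0.7, 0], 0, 0]
    - [[0.13, -0.45, 0], 0, 0]
    - [[0, 0, -0.6], 0, 0]
    - [[0, 0, -0.8], 0, 0]
    - [[0, 0, -0.8], 0, 0]
    - [[0, 0, -0.7], 0, 0]
    - [[0, 0, -0.4], 0, 0]
    - [[0, 0, 0], 0, 0]
    - [[0, 0, 0], 0, 0]
    - [[0, 0, 0], 0, 0]

```text
time_s: 8.0
position: [0.6138, 0.0217, 0.216]
orientation: [[0.263, 0.038, 0.964], [-0.964, -0.012, 0.264], [0.022, -0.999, 0.034]]
ft_force: [-0.8, 0.3, 0.2]
gripper_width: 0.0001
```

Emit:
drive_tool:
  steps:
    - [[-0.18, -0.05, -0.4], 0, 0]
    - [[-0.12, 0.43, 0], 0, 0]
    - [[-0.12, 0.43, 0], 0, 0]
    - [[-0.12, 0.43, 0], 0, 0]
    - [[-0.12, 0.43, 0], 0, 0]
    - [[-0.12, 0.43, 0], 0, 0]
    - [[-0.12, 0.43, 0], 0, 0]
    - [[-0.12, 0.43, 0], 0, 0]
    - [[-0.1, 0.3, 0], 0, 0]
    - [[0, 0, 0], 0, 0]

```text
time_s: 8.83
position: [0.5834, 0.1138, 0.2099]
orientation: [[0.265, 0.046, 0.963], [-0.964, -0.012, 0.266], [0.023, -0.999, 0.041]]
ft_force: [-0.8, 1.6, 7.3]
gripper_width: 0.0001
```

Run:
```python
from h import *
z=snap("wrist","w5");z=snap("side","s5")
cv2.imwrite("pics/s5c.png",cv2.resize(z['im'][130:330,220:420,::-1],None,fx=3,fy=3,interpolation=3))
from station import status
s=status.get_state();p=s['position']+.173*s['orientation'][:,1];print(p)
d=p[:2]-[.5965,.087];print(d@[-.272,.962],d@[-.962,-.272])
```

```text
[0.59161501 0.11122041 0.03710908]
0.02462875476303029 -0.0018885906801425997
```

View pics/w5.png

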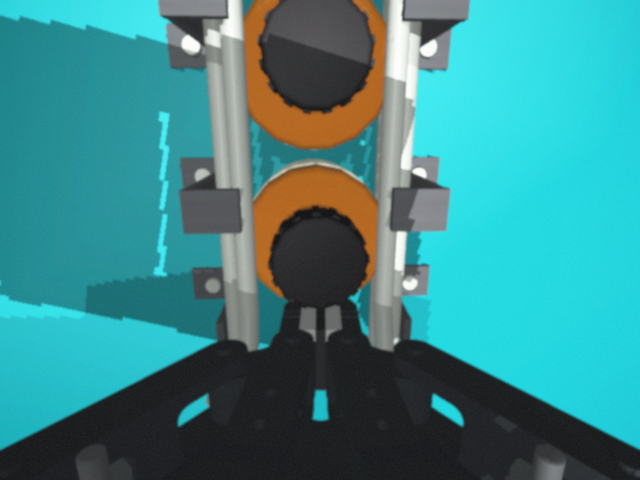

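View pics/s5c.png

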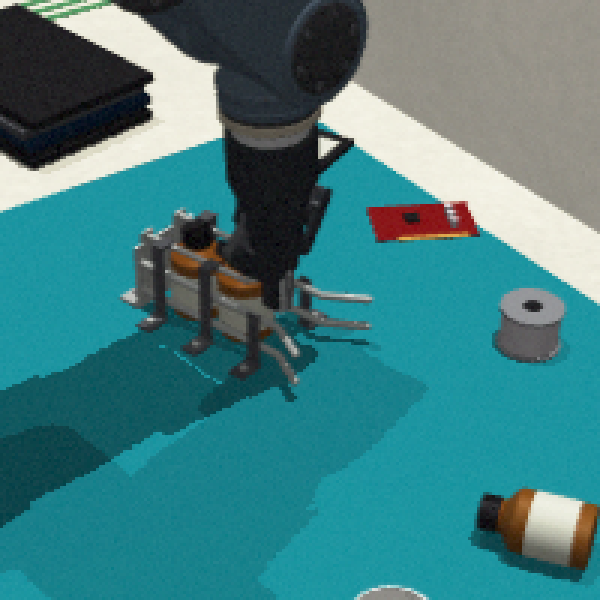

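Emit:
drive_tool:
  steps:
    - [[0.13, -0.5, 0], 0, 0]
    - [[0.13, -0.5, 0], 0, 0]
    - [[0.13, -0.5, 0], 0, 0]
    - [[0, -0.5, 0.7], 0, 40]
    - [[0, -0.5, 1], 0, 40]
    - [[0, -1, 1], 0.6, 40]
    - [[0, -1, 0.3], 0.6, 40]
    - [[-0.1, -1, 0], 0.6, 40]
    - [[-0.1, -1, 0], 0.6, 40]
    - [[0, -1, 0], 0.6, 40]

```text
time_s: 9.77
position: [0.5877, -0.0842, 0.2879]
orientation: [[0.549, 0.046, 0.835], [-0.836, 0.001, 0.549], [0.025, -0.999, 0.039]]
ft_force: [-0.4, 0.1, -0.0]
gripper_width: 0.0397
```

Run:
```python
from h import *
z=snap("wrist","w6")
from station import status
s=status.get_state();print(s['orientation'].round(3).tolist());p=s['position']+.173*s['orientation'][:,1];print(p)
z=snap("scene","sc6")
P=cloud(z);q=P[(z['d']>0)&(np.hypot(P[...,0]-.6,P[...,1]+.207)<.07)&(P[...,2]>.008)&(P[...,2]<.06)]
r=fit_lying(q,[.595,-.203,2.156]);print(r.x)
```

```text
[[0.551, 0.047, 0.833], [-0.834, -0.0, 0.552], [0.026, -0.999, 0.039]]
[ 0.5960726  -0.0881964   0.11513425]
[ 0.59394176 -0.20274491  2.15769192]
```

View pics/w6.png

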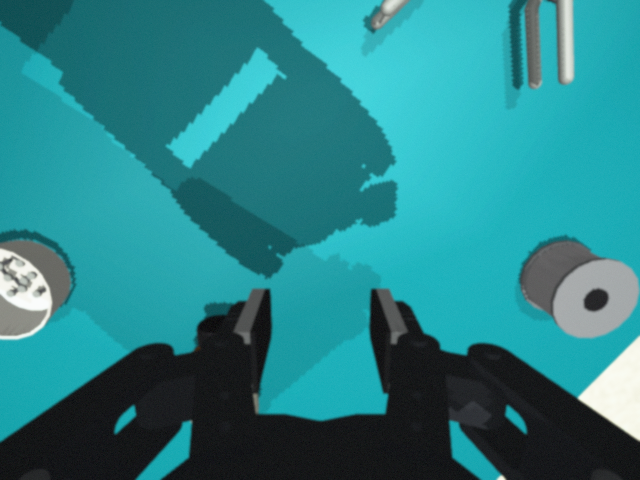

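Emit:
drive_tool:
  steps:
    - [[-0.37, -1, 0], 0, 40]
    - [[-0.37, -1, 0], 0, 40]
    - [[-0.37, -1, 0], 0, 40]
    - [[0, 0, 0], 0, 40]
    - [[0, 0, -0.6], 0, 40]
    - [[0, 0, -0.7], 0, 40]
    - [[0, 0, -0.6], 0, 40]
    - [[0, 0, 0], 0, 40]
    - [[0, 0, 0], 0, 40]
    - [[0, 0, 0], 0, 40]

```text
time_s: 10.7
position: [0.5583, -0.1677, 0.2382]
orientation: [[0.533, 0.046, 0.845], [-0.846, 0.001, 0.533], [0.024, -0.999, 0.039]]
ft_force: [-0.6, -0.6, -0.3]
gripper_width: 0.0401
```

Run:
```python
from h import *
z=snap("wrist","w7")
from station import status
s=status.get_state();print(s['orientation'].round(3).tolist(),s['position']);p=s['position']+.173*s['orientation'][:,1];print(p)
```

```text
[[0.533, 0.047, 0.845], [-0.846, 0.0, 0.533], [0.025, -0.999, 0.04]] [ 0.55838621 -0.16773917  0.23859505]
[ 0.5664457  -0.16768458  0.06578289]
```

View pics/w7.png

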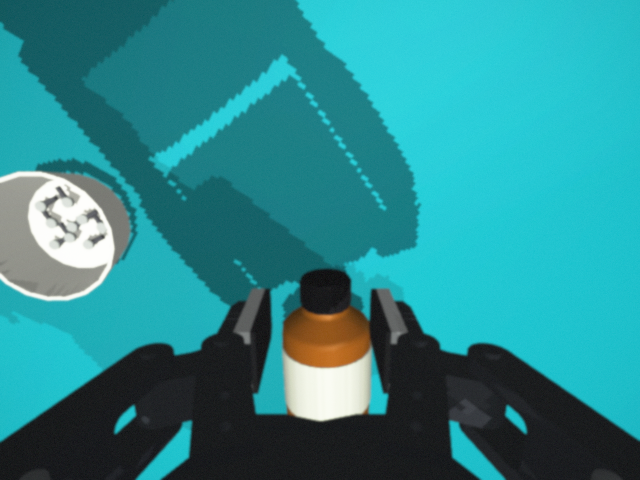

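Emit:
drive_tool:
  steps:
    - [[0.08, 0.2, -0.6], 0.2, 40]
    - [[0, 0, -0.7], 0, 40]
    - [[0, 0, -0.6], 0, 40]
    - [[0, 0, -0.2], 0, 40]
    - [[0, 0, 0], 0, 40]
    - [[0, 0, 0], 0, 40]
    - [[0, 0, 0], 0, 40]
    - [[0, 0, 0], 0, 40]
    - [[0, 0, 0], 0, 40]
    - [[0, 0, 0], 0, 40]

```text
time_s: 11.58
position: [0.5635, -0.1627, 0.1937]
orientation: [[0.55, 0.059, 0.833], [-0.834, -0.003, 0.551], [0.036, -0.998, 0.048]]
ft_force: [0.4, 0.8, 0.8]
gripper_width: 0.0402
```

```bash
cat >> h.py <<'E'
def tip():
    from station import status
    s=status.get_state();p=s['position']+.173*s['orientation'][:,1]
    d=p[:2]-[.5965,.087]
    print("tip",p.round(4),"y-axis",s['orientation'][:,1].round(3),"jaw",np.arctan2(s['orientation'][1,2],s['orientation'][0,2]).round(3),"lane",(d@[-.272,.962]).round(4),(d@[-.962,-.272]).round(4))
E
python3 - <<'E'
from h import *
z=snap("wrist","w8");tip()
z=snap("side","s8")
cv2.imwrite("pics/s8c.png",cv2.resize(z['im'][200:360,320:480,::-1],None,fx=3.7,fy=3.7,interpolation=3))
E
```

```text
tip [ 0.5738 -0.1633  0.021 ] y-axis [ 0.059 -0.003 -0.998] jaw 0.584 lane -0.2347 0.0899
```

View pics/w8.png

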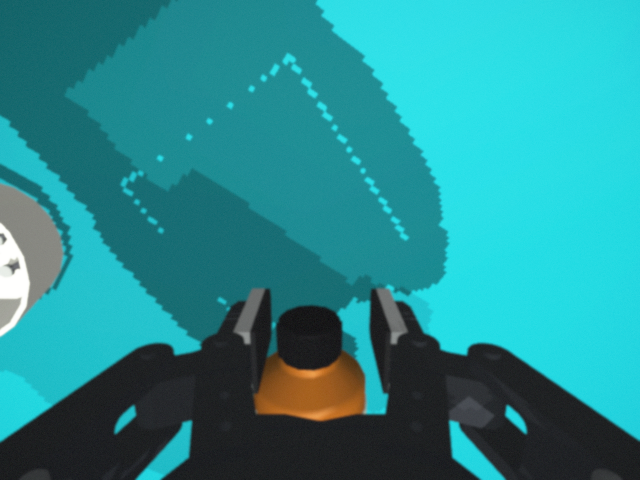

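View pics/s8c.png

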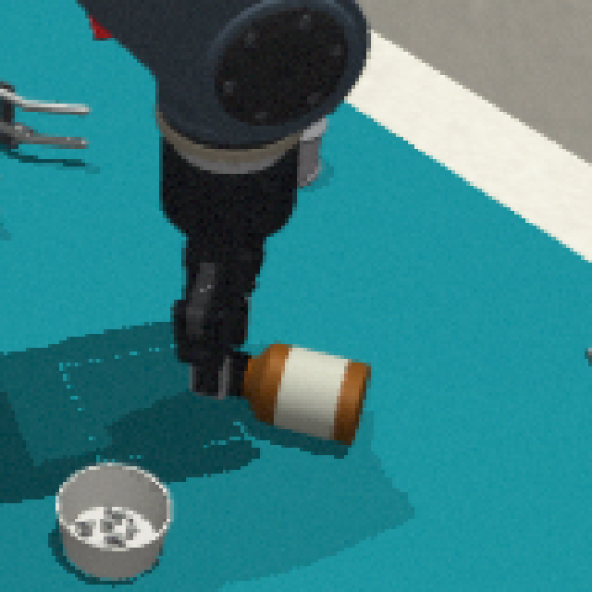

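Emit:
drive_tool:
  steps:
    - [[-0.2, 0, -0.35], 0, 40]
    - [[0, 0, 0], 0, 40]
    - [[0, 0, 0], 0, 15]
    - [[0, 0, 0], 0, 15]
    - [[0, 0, 0], 0, 15]
    - [[0, 0, 0], 0, 15]
    - [[0, 0, 0], 0, 15]
    - [[0, 0, 0], 0, 15]
    - [[0, 0, 0], 0, 15]
    - [[0, 0, 0], 0, 15]
  grip_force: 20

```text
time_s: 12.52
position: [0.5578, -0.1627, 0.1839]
orientation: [[0.55, 0.059, 0.833], [-0.835, -0.003, 0.551], [0.035, -0.998, 0.047]]
ft_force: [-1.1, -0.2, 0.1]
gripper_width: 0.0246
```

Run:
```python
from h import *
z=snap("wrist","w9");tip()
```

```text
tip [ 0.5679 -0.1632  0.0112] y-axis [ 0.059 -0.003 -0.998] jaw 0.584 lane -0.233 0.0955
```

View pics/w9.png

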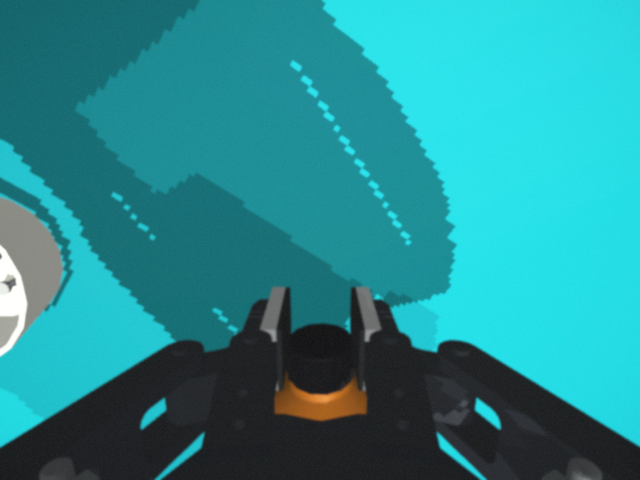

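Emit:
drive_tool:
  steps:
    - [[0.03, -0.05, 0.4], 0, 15]
    - [[0.05, -0.07, 0.4], 0, 15]
    - [[0.08, -0.1, 0.4], 0, 15]
    - [[0.1, -0.15, 0.4], 0, 15]
    - [[0, 0, 0], 0, 15]
    - [[0, 0, 0], 0, 15]
    - [[0, 0, 0], 0, 15]
    - [[0, 0, 0], 0, 15]
    - [[0, 0, 0], 0, 15]
    - [[0, 0, 0], 0, 15]

```text
time_s: 13.4
position: [0.5645, -0.1727, 0.2288]
orientation: [[0.55, 0.059, 0.833], [-0.835, -0.003, 0.551], [0.035, -0.998, 0.047]]
ft_force: [-0.1, 0.3, -1.7]
gripper_width: 0.0243
```

Run:
```python
from h import *
z=snap("side","s10");tip()
a=cv2.resize(z['im'][200:360,320:480,::-1],None,fx=2.5,fy=2.5,interpolation=3)
z=snap("scene","sc10")
b=cv2.resize(z['im'][180:340,140:300,::-1],None,fx=2.5,fy=2.5,interpolation=3)
cv2.imwrite("pics/s10c.png",np.hstack([a,b]))
```

```text
tip [ 0.5746 -0.1732  0.056 ] y-axis [ 0.059 -0.003 -0.998] jaw 0.584 lane -0.2443 0.0918
```

View pics/s10c.png

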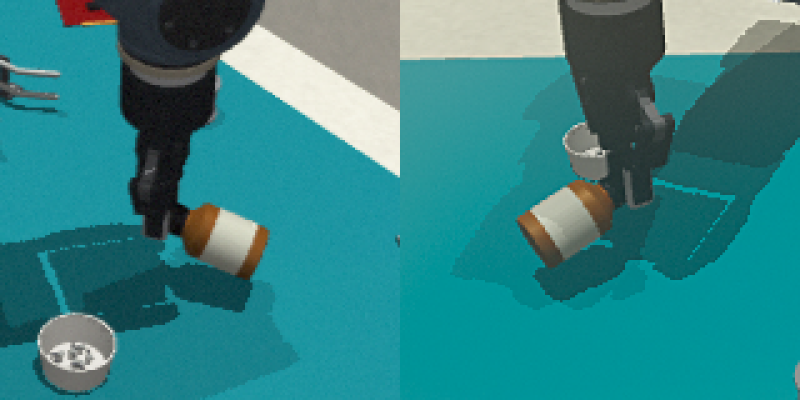

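Emit:
drive_tool:
  steps:
    - [[0.1, -0.15, 0.8], 0, 15]
    - [[0.1, -0.15, 0.8], 0, 15]
    - [[0, 0, -0.2], 0, 15]
    - [[0, 0, 0.8], 0, 15]
    - [[0, 0, 0], 0, 15]
    - [[0, 0, 0], 0, 15]
    - [[0, 0, 0], 0, 15]
    - [[0, 0, 0], 0, 15]
    - [[0, 0, 0], 0, 15]
    - [[0, 0, 0], 0, 15]

```text
time_s: 14.33
position: [0.5682, -0.1794, 0.2789]
orientation: [[0.55, 0.05, 0.833], [-0.834, 0.0, 0.551], [0.027, -0.999, 0.042]]
ft_force: [-0.8, 0.5, -1.3]
gripper_width: 0.0246
```

```bash
cat > v.py <<'E'
import sys
from h import *
t=sys.argv[1]
tip()
z=snap("side","s"+t)
a=cv2.resize(z['im'][180:360,320:480,::-1],None,fx=2.5,fy=2.5,interpolation=3)
z=snap("scene","sc"+t)
b=cv2.resize(z['im'][160:340,140:300,::-1],None,fx=2.5,fy=2.5,interpolation=3)
cv2.imwrite(f"pics/v{t}.png",np.hstack([a,b]))
E
python3 v.py 11
```

```text
tip [ 0.5769 -0.1793  0.1061] y-axis [ 0.05   0.    -0.999] jaw 0.584 lane -0.2509 0.0913
```

View pics/v11.png

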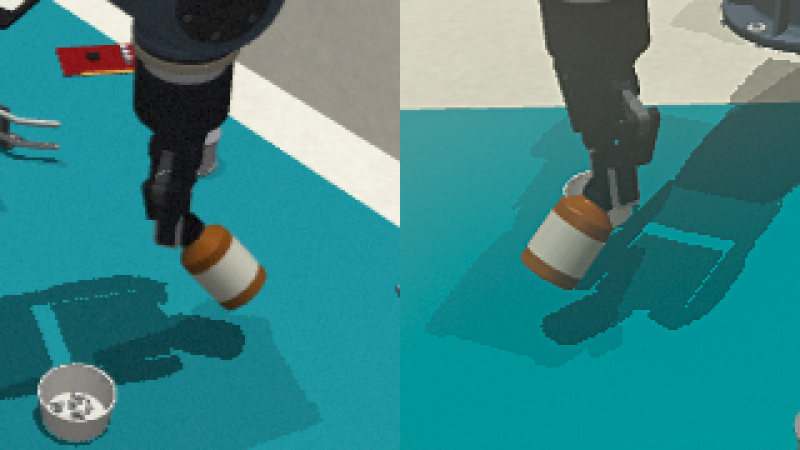

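Emit:
drive_tool:
  steps:
    - [[0, 0, 1], 0, 15]
    - [[0, 0, -0.5], 0, 15]
    - [[0, 0, 1], 0, 15]
    - [[0, 0, -0.5], 0, 15]
    - [[0, 0, 1], 0, 15]
    - [[0, 0, -0.5], 0, 15]
    - [[0, 0, 0.5], 0, 15]
    - [[0, 0, -0.5], 0, 15]
    - [[0, 0, 0], 0, 15]
    - [[0, 0, 0], 0, 15]

```text
time_s: 15.27
position: [0.5691, -0.1797, 0.3166]
orientation: [[0.55, 0.049, 0.833], [-0.834, 0.001, 0.551], [0.026, -0.999, 0.041]]
ft_force: [0.5, -0.1, -1.2]
gripper_width: 0.0248
```

```bash
python3 v.py 12
```

```text
tip [ 0.5775 -0.1796  0.1438] y-axis [ 0.049  0.001 -0.999] jaw 0.584 lane -0.2513 0.0908
```

View pics/v12.png

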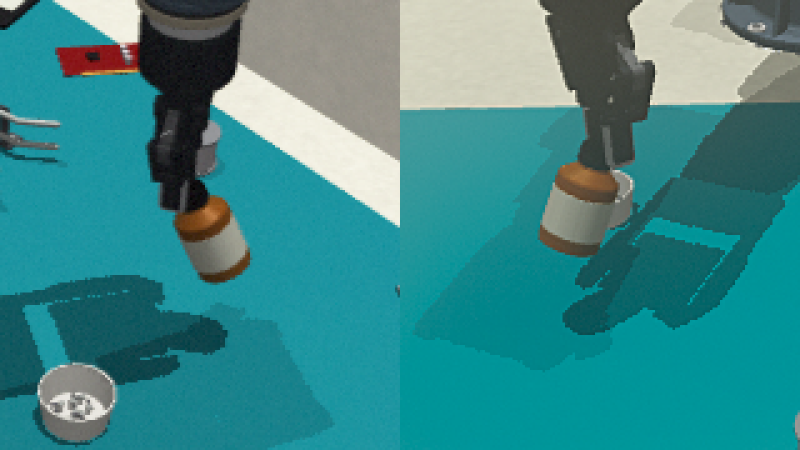

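Emit:
drive_tool:
  steps:
    - [[0, 0, 1], 0, 15]
    - [[0, 0, -1], 0, 15]
    - [[0, 0, 1], 0, 15]
    - [[0, 0, -1], 0, 15]
    - [[0, 0, 1], 0, 15]
    - [[0, 0, -1], 0, 15]
    - [[0, 0, 1], 0, 15]
    - [[0, 0, -1], 0, 15]
    - [[0, 0, 0], 0, 15]
    - [[0, 0, 0], 0, 15]

```text
time_s: 16.2
position: [0.5721, -0.181, 0.3102]
orientation: [[0.551, 0.036, 0.834], [-0.835, 0.006, 0.551], [0.015, -0.999, 0.033]]
ft_force: [1.4, -1.5, -0.1]
gripper_width: 0.0243
```

```bash
python3 v.py 13
cat >> h.py <<'E'
def fit3(pts,p0):
    # p: mid xyz, foot->cap axis tilt ax, ay (axis ~ [ax,ay,1])
    def f(p):
        a=np.array([p[3],p[4],1.]);a/=np.linalg.norm(a);d=pts-p[:3];s=d@a+.042
        r=np.linalg.norm(d-np.outer(d@a,a),axis=1)
        e1=np.abs(r-rho(np.clip(s,0,.084)))+np.maximum(-s,0)+np.maximum(s-.084,0)
        return e1
    return least_squares(f,p0,loss='soft_l1',f_scale=.002)
E
python3 - <<'E'
from h import *
q=[]
for n in("s13","sc13"):
    z=load(f"pics/{n}.npz");P=cloud(z);h=cv2.cvtColor(z['im'],cv2.COLOR_RGB2HSV)
    m=(z['d']>0)&(np.hypot(P[...,0]-.585,P[...,1]+.2)<.07)&(P[...,2]>.04)&(P[...,2]<.17)&(z['im'].max(-1)>70)
    q.append(P[m])
for k in(q[0],q[1],np.vstack(q)):
    r=fit3(k,[.585,-.195,.11,0,0]);print(len(k),r.x.round(4),np.degrees(np.hypot(*r.x[3:])).round(1),r.cost)
E
```

```text
tip [ 0.5783 -0.1799  0.1373] y-axis [ 0.036  0.006 -0.999] jaw 0.584 lane -0.2518 0.0901
626 [ 0.5905 -0.1978  0.1078 -0.2506  0.2282] 19.4 0.001350781080128764
875 [ 0.5886 -0.1947  0.1062 -0.1357  0.2423] 15.9 0.0026265738697388596
1501 [ 0.589  -0.196   0.1072 -0.1554  0.2366] 16.2 0.004939770140297596
```

View pics/v13.png

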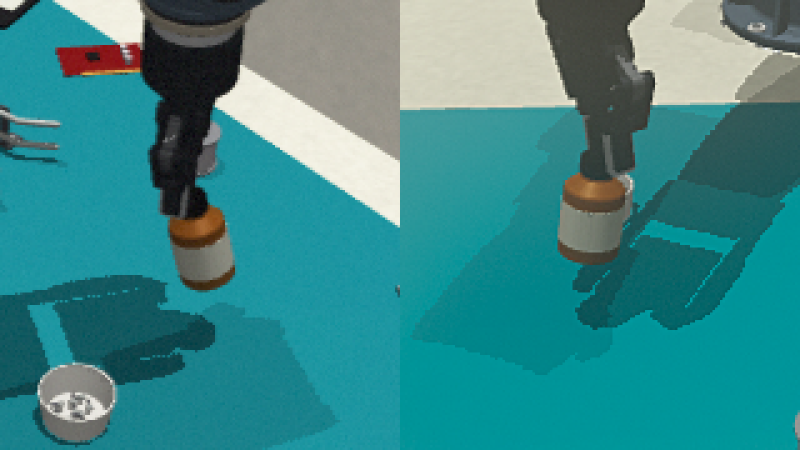

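Emit:
drive_tool:
  steps:
    - [[0, 0, -0.8], 0, 15]
    - [[0, 0, -0.8], 0, 15]
    - [[0, 0, -0.5], 0, 15]
    - [[0, 0, -0.2], 0, 15]
    - [[0.15, -0.22, -0.1], 0, 15]
    - [[0.15, -0.22, -0.1], 0, 15]
    - [[0.15, -0.22, -0.05], 0, 15]
    - [[0.05, -0.1, 0], 0, 15]
    - [[0, 0, 0], 0, 15]
    - [[0, 0, 0], 0, 15]

```text
time_s: 17.13
position: [0.5875, -0.2032, 0.2526]
orientation: [[0.55, 0.047, 0.834], [-0.835, 0.002, 0.551], [0.024, -0.999, 0.04]]
ft_force: [0.5, -0.6, -2.2]
gripper_width: 0.0241
```

```bash
python3 v.py 14
```

```text
tip [ 0.5956 -0.2029  0.0798] y-axis [ 0.047  0.002 -0.999] jaw 0.584 lane -0.2786 0.0797
```

View pics/v14.png

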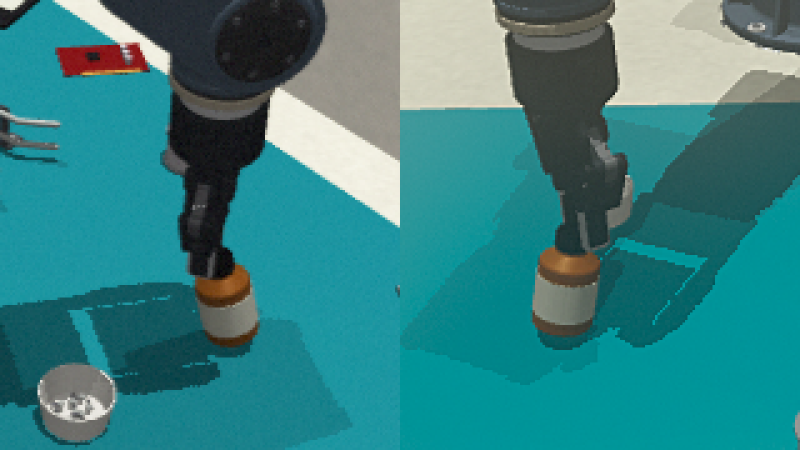

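Emit:
drive_tool:
  steps:
    - [[0, 0, -0.15], 0, 15]
    - [[0.03, -0.05, -0.12], 0, 15]
    - [[0.1, -0.15, -0.1], 0, 15]
    - [[0.1, -0.15, -0.08], 0, 15]
    - [[0.1, -0.15, 0], 0, 15]
    - [[0, 0, 0], 0, 15]
    - [[0, 0, 0], 0, 15]
    - [[0, 0, 0], 0, 15]
    - [[0, 0, 0], 0, 15]
    - [[0, 0, 0], 0, 15]

```text
time_s: 18.07
position: [0.5974, -0.2156, 0.2448]
orientation: [[0.551, 0.055, 0.833], [-0.834, -0.002, 0.552], [0.032, -0.998, 0.045]]
ft_force: [0.0, 0.5, 1.2]
gripper_width: 0.0231
```

```bash
python3 v.py 15
```

```text
tip [ 0.6069 -0.2159  0.0721] y-axis [ 0.055 -0.002 -0.998] jaw 0.586 lane -0.2942 0.0724
```

View pics/v15.png

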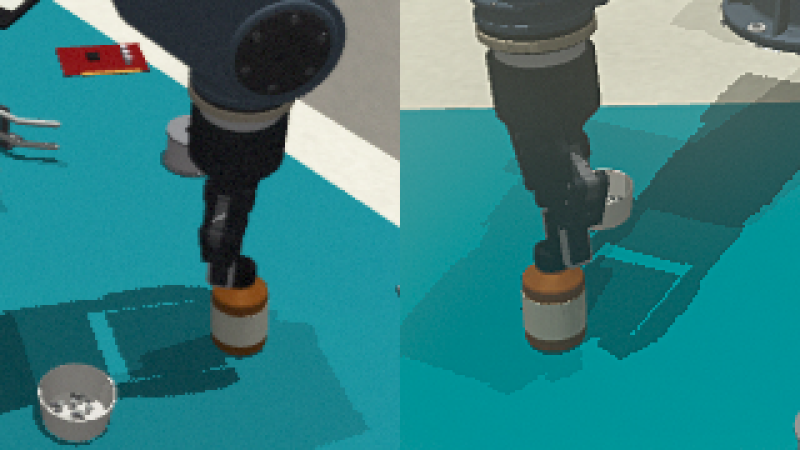

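Emit:
drive_tool:
  steps:
    - [[0, 0, 0], 0, 45]
    - [[0, 0, 0], 0, 45]
    - [[0, 0, 0], 0, 45]
    - [[0, 0, 0.5], 0, 45]
    - [[0, 0, 0.8], 0, 45]
    - [[0, 0, 0.8], 0, 45]
    - [[0, 0, 0], 0, 45]
    - [[0, 0, 0], 0, 45]
    - [[0, 0, 0], 0, 45]
    - [[0, 0, 0], 0, 45]

```text
time_s: 19.0
position: [0.5966, -0.215, 0.3011]
orientation: [[0.552, 0.053, 0.832], [-0.834, -0.001, 0.552], [0.03, -0.999, 0.043]]
ft_force: [-0.8, 0.4, 0.1]
gripper_width: 0.045
```

```bash
python3 v.py 16
python3 - <<'E'
from h import *
snap("wrist","w16")
q=[]
for n in("s16","sc16"):
    z=load(f"pics/{n}.npz");P=cloud(z)
    m=(z['d']>0)&(np.hypot(P[...,0]-.615,P[...,1]+.228)<.05)&(P[...,2]>.008)&(P[...,2]<.08)
    q.append(P[m])
for k in(q[0],q[1],np.vstack(q)):
    r=fit3(k,[.615,-.228,.042,0,0]);print(len(k),r.x.round(4),np.degrees(np.hypot(*r.x[3:])).round(1))
E
```

```text
tip [ 0.6057 -0.2151  0.1283] y-axis [ 0.053 -0.001 -0.999] jaw 0.586 lane -0.2932 0.0733
618 [ 0.6203 -0.2339  0.0407  0.0025  0.0098] 0.6
774 [ 0.6192 -0.2332  0.0398 -0.0065 -0.006 ] 0.5
1392 [ 0.6195 -0.2335  0.0401 -0.0026 -0.0011] 0.2
```

View pics/v16.png

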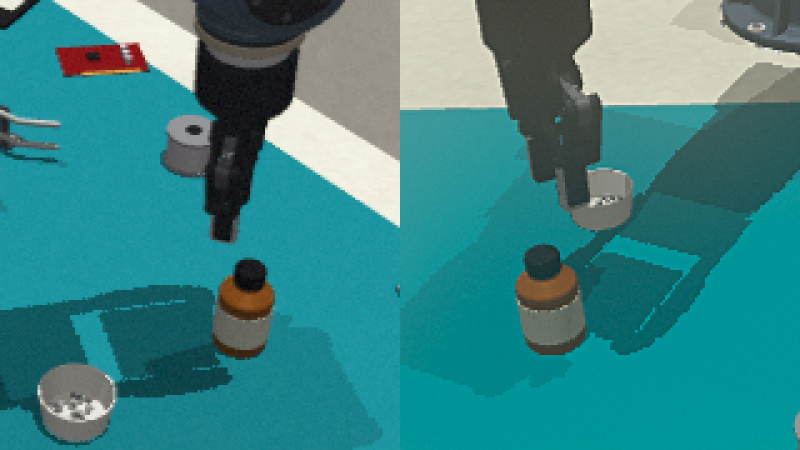

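View pics/w16.png

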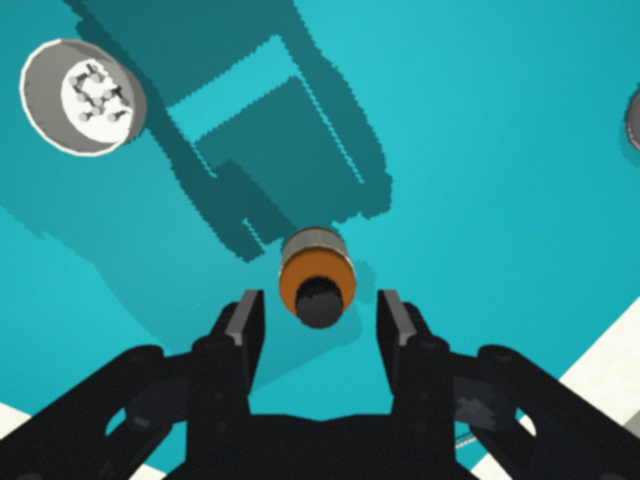

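Emit:
drive_tool:
  steps:
    - [[0.14, -0.18, 0], -0.78, 45]
    - [[0.14, -0.18, 0], -0.78, 45]
    - [[0.14, -0.18, 0], -0.78, 45]
    - [[0.14, -0.18, 0], -0.78, 45]
    - [[0, 0, 0], 0, 45]
    - [[0, 0, -0.5], 0, 45]
    - [[0, 0, -0.5], 0, 45]
    - [[0, 0, -0.3], 0, 45]
    - [[0, 0, 0], 0, 45]
    - [[0, 0, 0], 0, 45]

```text
time_s: 19.98
position: [0.6095, -0.2323, 0.2592]
orientation: [[0.265, 0.041, 0.963], [-0.964, -0.012, 0.266], [0.023, -0.999, 0.036]]
ft_force: [-0.2, 0.9, -0.5]
gripper_width: 0.0448
```

Run:
```python
from h import *
tip();snap("wrist","w17")
```

```text
tip [ 0.6167 -0.2345  0.0864] y-axis [ 0.041 -0.012 -0.999] jaw 0.269 lane -0.3147 0.068
```

View pics/w17.png

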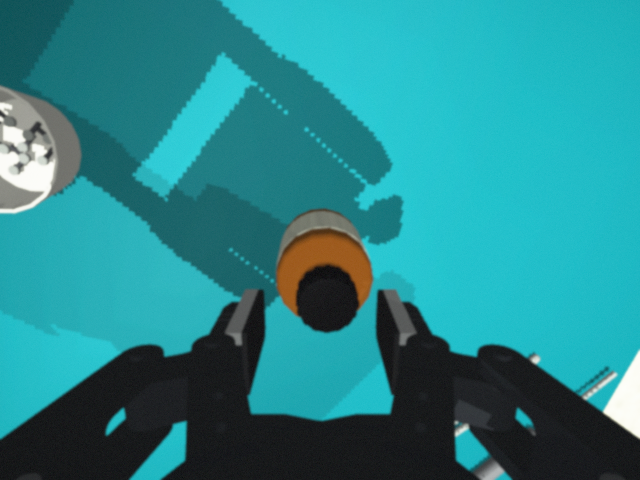

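Emit:
drive_tool:
  steps:
    - [[0.1, 0.04, -0.4], 0, 45]
    - [[0, 0, -0.2], 0, 45]
    - [[0, 0, 0], 0, 45]
    - [[0, 0, 0], 0, 15]
    - [[0, 0, 0], 0, 15]
    - [[0, 0, 0], 0, 15]
    - [[0, 0, 0], 0, 15]
    - [[0, 0, 0], 0, 15]
    - [[0, 0, 0.4], 0, 15]
    - [[0, 0, 0.4], 0, 15]
  grip_force: 30

```text
time_s: 20.87
position: [0.612, -0.2309, 0.263]
orientation: [[0.266, 0.039, 0.963], [-0.964, -0.011, 0.267], [0.021, -0.999, 0.035]]
ft_force: [-0.8, 0.4, -0.8]
gripper_width: 0.0244
```

```bash
python3 v.py 18
```

```text
tip [ 0.6188 -0.2328  0.0901] y-axis [ 0.039 -0.011 -0.999] jaw 0.27 lane -0.3137 0.0656
```

View pics/v18.png

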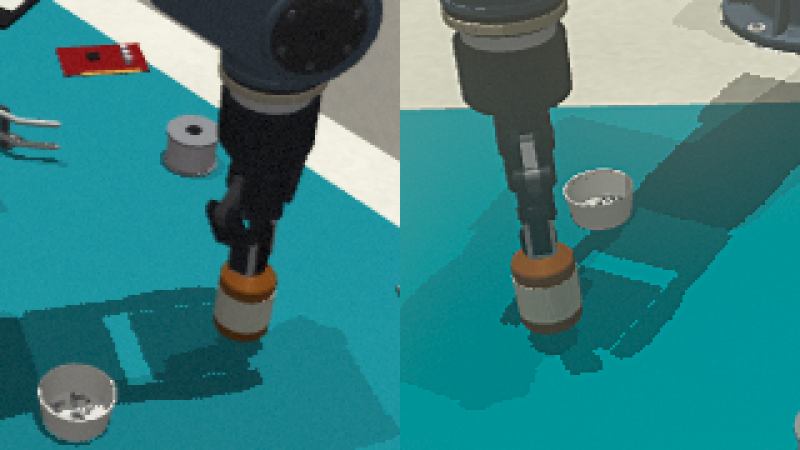

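Emit:
drive_tool:
  steps:
    - [[0, 0.6, 0.2], 0, 15]
    - [[0, 1, 0], 0, 15]
    - [[0, 1, 0], 0, 15]
    - [[0, 1, 0], 0, 15]
    - [[0.1, 1, 0], 0, 15]
    - [[0.1, 1, 0], 0, 15]
    - [[0, 1, 0], 0, 15]
    - [[0, 1, 0], 0, 15]
    - [[0, 0.5, 0], 0, 15]
    - [[0, 0, 0], 0, 15]

```text
time_s: 21.8
position: [0.6152, -0.0155, 0.2744]
orientation: [[0.264, 0.048, 0.963], [-0.964, -0.014, 0.265], [0.026, -0.999, 0.043]]
ft_force: [0.2, 0.3, -1.4]
gripper_width: 0.0247
```

Run:
```python
from h import *
tip();snap("wrist","w19")
```

```text
tip [ 0.6235 -0.0178  0.1016] y-axis [ 0.048 -0.014 -0.999] jaw 0.268 lane -0.1082 0.0025
```

View pics/w19.png

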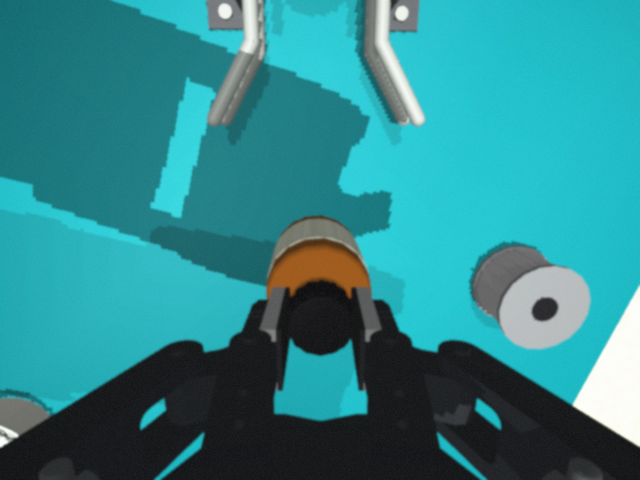

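Emit:
drive_tool:
  steps:
    - [[0, 0, -0.5], 0, 15]
    - [[0, 0, -0.45], 0, 15]
    - [[-0.13, 0.46, 0], 0, 15]
    - [[-0.13, 0.46, 0], 0, 15]
    - [[-0.13, 0.46, 0], 0, 15]
    - [[-0.13, 0.46, 0], 0, 15]
    - [[-0.13, 0.46, 0], 0, 15]
    - [[-0.13, 0.46, 0], 0, 15]
    - [[-0.13, 0.46, 0], 0, 15]
    - [[0, 0, 0], 0, 15]

```text
time_s: 22.68
position: [0.5894, 0.069, 0.2479]
orientation: [[0.26, 0.047, 0.964], [-0.965, -0.014, 0.261], [0.026, -0.999, 0.042]]
ft_force: [-0.4, 0.8, -0.2]
gripper_width: 0.0245
```

Run:
```python
from h import *
tip();snap("wrist","w20")
```

```text
tip [0.5975 0.0665 0.0751] y-axis [ 0.047 -0.014 -0.999] jaw 0.264 lane -0.02 0.0046
```

View pics/w20.png

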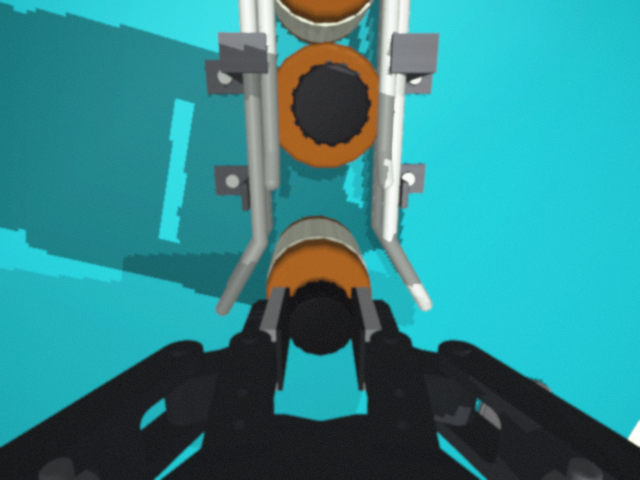

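Emit:
drive_tool:
  steps:
    - [[0, 0.3, 0], 0, 15]
    - [[0, 0.3, 0], 0, 15]
    - [[0, 0, -0.2], 0, 15]
    - [[0, 0, 0], 0, 15]
    - [[0, 0, 0], 0, 42]
    - [[0, 0, 0], 0, 42]
    - [[0, 0, 0], 0, 42]
    - [[0, 0, 0.6], 0, 42]
    - [[0, 0, 0.8], 0, 42]
    - [[0, 0, 0], 0, 42]

```text
time_s: 23.57
position: [0.5905, 0.083, 0.278]
orientation: [[0.258, 0.047, 0.965], [-0.966, -0.015, 0.259], [0.027, -0.999, 0.042]]
ft_force: [1.7, -0.4, 0.2]
gripper_width: 0.0424
```

Run:
```python
from h import *
tip();snap("wrist","w21")
```

```text
tip [0.5988 0.0804 0.1052] y-axis [ 0.047 -0.015 -0.999] jaw 0.262 lane -0.007 -0.0004
```

View pics/w21.png

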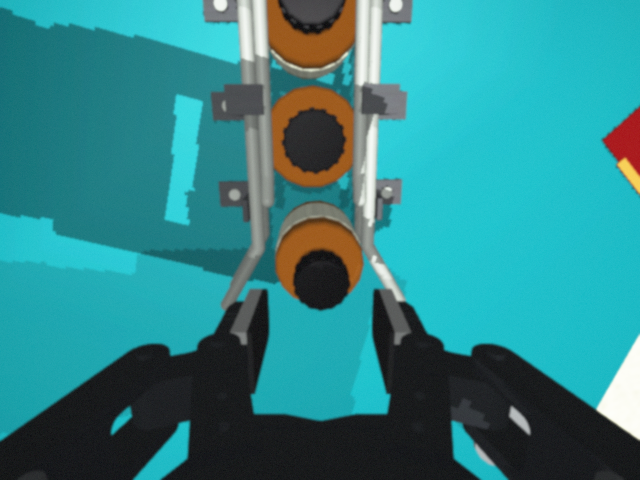

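Emit:
drive_tool:
  steps:
    - [[0.2, -0.75, 0], 0, 30]
    - [[0.2, -0.75, 0], 0, 0]
    - [[0.2, -0.7, 0], 0, 0]
    - [[0, 0, 0], 0, 0]
    - [[0, 0, -0.6], 0, 0]
    - [[0, 0, -0.8], 0, 0]
    - [[0, 0, -0.8], 0, 0]
    - [[0, 0, -0.5], 0, 0]
    - [[0, 0, 0], 0, 0]
    - [[0, 0, 0], 0, 0]

```text
time_s: 24.45
position: [0.603, 0.0265, 0.1998]
orientation: [[0.257, 0.039, 0.966], [-0.966, -0.015, 0.258], [0.024, -0.999, 0.034]]
ft_force: [-0.1, 1.2, 1.0]
gripper_width: 0.0002
```

Run:
```python
from h import *
tip();z=snap("wrist","w22")
z=snap("side","s22")
cv2.imwrite("pics/s22c.png",cv2.resize(z['im'][130:330,220:420,::-1],None,fx=3,fy=3,interpolation=3))
```

```text
tip [0.6098 0.0239 0.0269] y-axis [ 0.039 -0.015 -0.999] jaw 0.261 lane -0.0643 0.0043
```

View pics/w22.png

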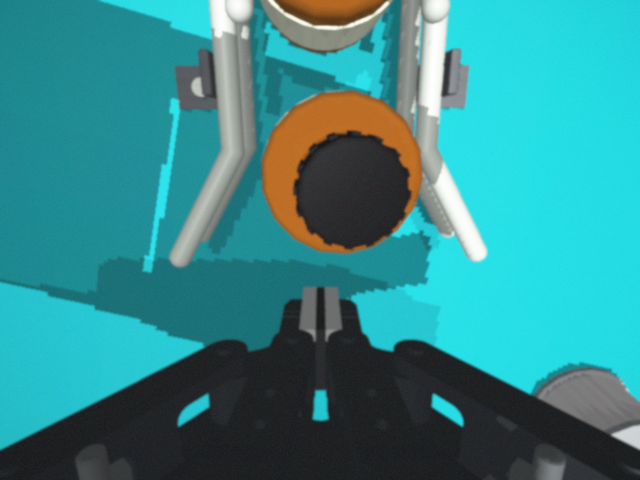

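View pics/s22c.png

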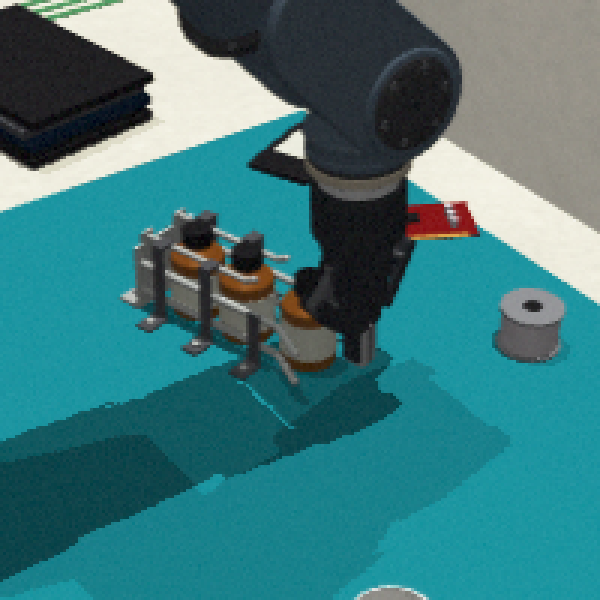

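Emit:
drive_tool:
  steps:
    - [[0.2, 0.05, 0.15], 0, 0]
    - [[0, 0, 0], 0, 0]
    - [[-0.1, 0.36, 0], 0, 0]
    - [[-0.1, 0.36, 0], 0, 0]
    - [[-0.1, 0.36, 0], 0, 0]
    - [[-0.1, 0.36, 0], 0, 0]
    - [[-0.1, 0.3, 0], 0, 0]
    - [[0, 0, 0], 0, 0]
    - [[0, 0, 0], 0, 0]
    - [[0, 0, 0], 0, 0]

```text
time_s: 25.38
position: [0.5957, 0.0773, 0.2093]
orientation: [[0.259, 0.048, 0.965], [-0.966, -0.015, 0.26], [0.027, -0.999, 0.042]]
ft_force: [0.7, -1.6, 0.4]
gripper_width: -0.0002
```

Run:
```python
from h import *
tip();z=snap("wrist","w23")
```

```text
tip [0.604  0.0746 0.0365] y-axis [ 0.048 -0.015 -0.999] jaw 0.263 lane -0.0139 -0.0038
```

View pics/w23.png

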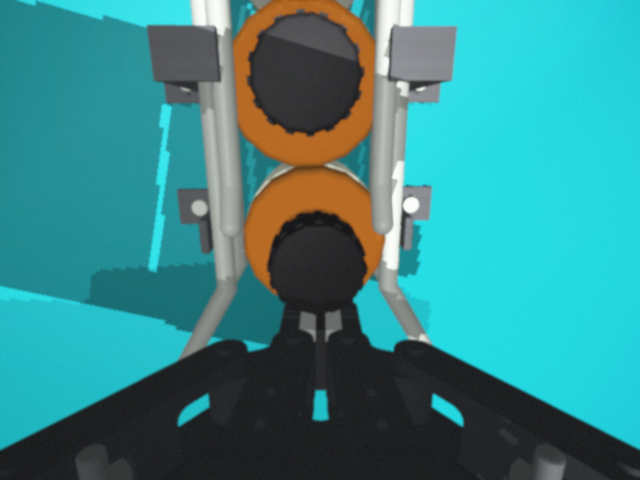

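Emit:
drive_tool:
  steps:
    - [[-0.15, 0.12, 0], 0, 0]
    - [[-0.05, 0.15, 0], 0, 0]
    - [[-0.04, 0.12, 0], 0, 0]
    - [[0, 0, 0], 0, 0]
    - [[0, 0, 0], 0, 0]
    - [[0, 0, 0], 0, 0]
    - [[0, 0, 0], 0, 0]
    - [[0, 0, 0], 0, 0]
    - [[0, 0, 0], 0, 0]
    - [[0, 0, 0], 0, 0]

```text
time_s: 26.27
position: [0.5894, 0.0865, 0.2092]
orientation: [[0.257, 0.048, 0.965], [-0.966, -0.016, 0.258], [0.028, -0.999, 0.042]]
ft_force: [0.9, -1.7, 0.2]
gripper_width: 0.0002
```

Run:
```python
from h import *
tip();z=snap("wrist","w24")
```

```text
tip [0.5978 0.0838 0.0364] y-axis [ 0.048 -0.016 -0.999] jaw 0.261 lane -0.0034 -0.0003
```

View pics/w24.png

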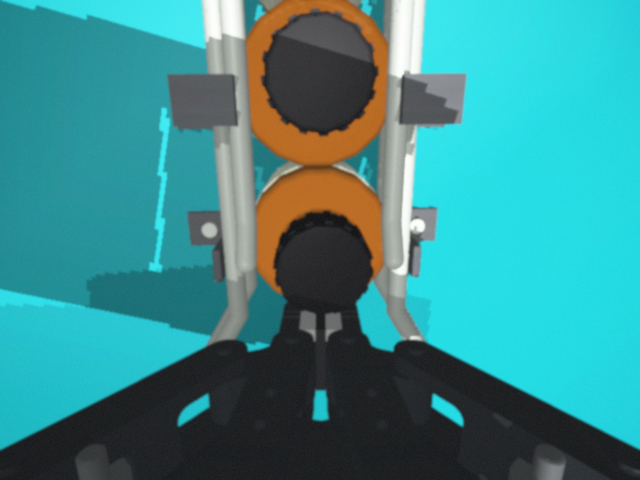

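Emit:
drive_tool:
  steps:
    - [[-0.04, 0.12, 0], 0, 0]
    - [[-0.04, 0.12, 0], 0, 0]
    - [[0, 0, 0], 0, 0]
    - [[0, 0, 0], 0, 0]
    - [[0, 0, 0], 0, 0]
    - [[0, 0, 0], 0, 0]
    - [[0, 0, 0], 0, 0]
    - [[0, 0, 0], 0, 0]
    - [[0, 0, 0], 0, 0]
    - [[0, 0, 0], 0, 0]

```text
time_s: 27.15
position: [0.5898, 0.0884, 0.2107]
orientation: [[0.258, 0.056, 0.965], [-0.966, -0.023, 0.259], [0.037, -0.998, 0.048]]
ft_force: [0.6, -2.2, -0.1]
gripper_width: 0.0001
```

Run:
```python
from h import *
tip();z=snap("side","s25")
a=cv2.resize(z['im'][180:270,240:340,::-1],None,fx=4,fy=4,interpolation=3)
z=snap("scene","sc25")
b=cv2.resize(z['im'][220:310,350:450,::-1],None,fx=4,fy=4,interpolation=3)
cv2.imwrite("pics/v25.png",np.hstack([a,b]))
```

```text
tip [0.5995 0.0843 0.038 ] y-axis [ 0.056 -0.023 -0.998] jaw 0.263 lane -0.0034 -0.0021
```

View pics/v25.png

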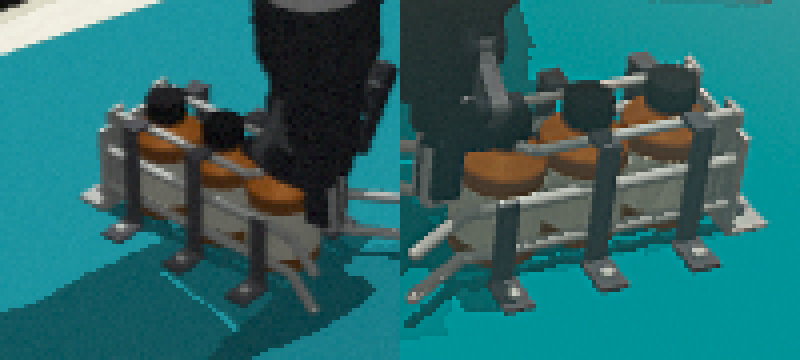

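Emit:
drive_tool:
  steps:
    - [[-0.08, 0.3, 0], 0, 0]
    - [[-0.08, 0.3, 0], 0, 0]
    - [[0, 0, 0], 0, 0]
    - [[0, 0, 0], 0, 0]
    - [[0.08, -0.3, 0], 0, 0]
    - [[0.13, -0.5, 0], 0, 0]
    - [[0.13, -0.5, 0.2], 0, 0]
    - [[0.2, -0.8, 0.6], 0, 0]
    - [[0.2, -0.8, 0.8], 0, 0]
    - [[0.2, -1, 1], 0, 0]

```text
time_s: 28.08
position: [0.6133, -0.0081, 0.2751]
orientation: [[0.265, 0.061, 0.962], [-0.963, -0.04, 0.268], [0.054, -0.997, 0.048]]
ft_force: [0.8, -0.2, -0.6]
gripper_width: 0.0001
```

Emit:
drive_tool:
  steps:
    - [[0, -0.8, 1], 0, 0]
    - [[0, -0.8, 1], 0, 0]
    - [[0, -0.8, 1], 0, 0]
    - [[0, -0.8, 1], 0, 0]
    - [[0, 0, 0], 0, 0]
    - [[0, 0, 0], 0, 0]
    - [[0, 0, 0], 0, 0]
    - [[0, 0, 0], 0, 0]
    - [[0, 0, 0], 0, 0]
    - [[0, 0, 0], 0, 0]

```text
time_s: 28.92
position: [0.6127, -0.098, 0.3808]
orientation: [[0.265, 0.061, 0.962], [-0.963, -0.036, 0.267], [0.051, -0.997, 0.049]]
ft_force: [0.3, 1.0, 1.1]
gripper_width: 0.0
```

Run:
```python
from h import *
tip();z1=snap("side","s26")
a=cv2.resize(z1['im'][180:270,240:340,::-1],None,fx=4,fy=4,interpolation=3)
z2=snap("scene","sc26")
b=cv2.resize(z2['im'][220:310,350:450,::-1],None,fx=4,fy=4,interpolation=3)
cv2.imwrite("pics/v26.png",np.hstack([a,b]))
ax=np.array([-.272,.962])
pl=[]
for z in(z1,z2):
    P=cloud(z);pl.append(P[(z['d']>0)&(P[...,2]>.052)&(P[...,2]<.082)&(z['im'].min(-1)<75)])
for c in(.128,.08,.032):
    w=np.array([.5965,.087])+c*ax
    for q in pl+[np.vstack(pl)]:
        k=q[np.hypot(q[:,0]-w[0],q[:,1]-w[1])<.023]
        r=fit_up(k,w);d=r.x-[.5965,.087];print(c,len(k),(d@ax).round(4),(d@[-.962,-.272]).round(4))
for n,c in(('tub',(.447,-.219)),('reel',(.767,-.015)),('hs',(.322,.303))):
    P=cloud(z2);q=P[(z2['d']>0)&(np.hypot(P[...,0]-c[0],P[...,1]-c[1])<.06)&(P[...,2]>.008)&(P[...,2]<.06)];print(n,(q.min(0)+q.max(0))/2)
```

```text
tip [ 0.6233 -0.1042  0.2082] y-axis [ 0.061 -0.036 -0.997] jaw 0.271 lane -0.1913 0.0262
0.128 103 0.1295 0.001
0.128 208 0.1299 0.003
0.128 311 0.1299 0.0026
0.08 95 0.0807 0.0013
0.08 190 0.0812 0.004
0.08 285 0.0813 0.0032
0.032 152 0.031 -0.0027
0.032 207 0.031 0.0002
0.032 359 0.0313 -0.0009
tub [ 0.44705083 -0.2189694   0.01987986]
reel [ 0.7663968  -0.01417932  0.02529745]
hs [0.32107925 0.30599211 0.03059409]
```

View pics/v26.png

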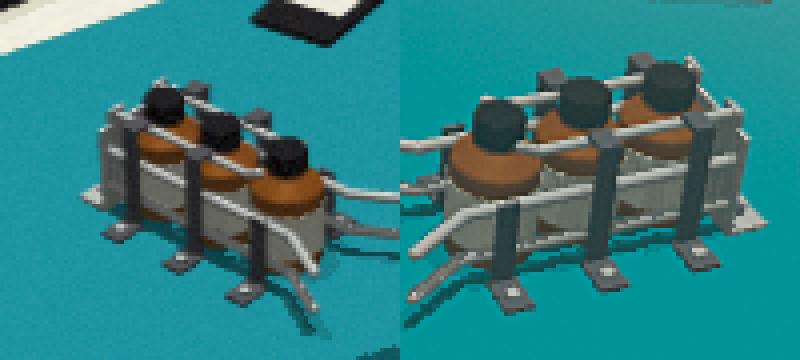

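All three bottles are upright, in file, at about x = 31, 81 and 130 mm. The robot is clear and the other objects have not moved, so I'm handing in.

```bash
python3 -c "
from station import ctrl
print(ctrl.hand_in())"
```

```text
the job is handed in; nothing more can be done
None
```

All three bottles are upright in the rack, in one file and pushed home against the stop. I handed the job in at about 29 s of the 67 s allowed; no verdict was reported.

- **Standing bottle:** I picked it up by its cap, set it down in the mouth and pushed it in with closed fingers.
- **Fallen bottle:** I gripped it lightly by the end of its cap so it swung foot-down. I set it on the bench upright (tilt below about 1° when measured), then placed it in the mouth and pushed the whole file home.

**Last checks**
- **Position:** the bottle centres measured about 31, 81 and 130 mm inside the mouth, against 32, 80 and 128 mm when fully home. All were within about 3 mm of mid-lane; one single-camera reading gave 4 mm. The pictures show all three upright, and I did not measure their tilt in the rack.
- **Other objects:** the tub, reel and cooler measured where they were at the start, within about 3 mm.
- **Robot:** it is clear of everything.

**Two things that were not as expected**
- **Tool tilt:** the tool drifted about 4° off vertical during the moves, and I allowed for it.
- **Final push:** it never showed a clear force jump (about 2 N at most), so "home" rests on the measured positions and on the fingers stopping at the expected place.

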